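# Line up pine sticks on the tilting fence tray

## Robot

A 7-joint arm with a two-finger parallel gripper is mounted at the origin on a cart in front of the work surface, level with it; the furniture and walls round the work are solid. World frame = base frame: x ahead of the robot, y to its left, z up, the work surface at z = 0. Lengths are in m, angles in rad, forces in N, time in s.
With the tool pointing down it reaches from about 0.4 to 0.925 m from the base axis. Payload 4.1 kg.
Tool frame: the origin (TCP) lies at the centre of the arm's flange, where the gripper is bolted on; the fingertips stand 173 mm ahead of it and the grasp point (between the pads) lies 155 mm ahead of it (ctrl.nose_length is the distance from the TCP to the fingertips, in m); z points along the fingers, y is the line along which they close (so a half turn about z gives the same grasp; the last joint's range is limited). The gripper opens to 85 mm and grips with 20 to 120 N. Pads are 22 mm wide; open, the fingers measure 114 mm over their backs; the gripper's body (76 mm by 85 mm) begins 54 mm behind the grasp point. The pads swing forward as they close: fully open they stand 13 mm farther back than shut.
Start: joints at [1.045, 0.398, 0.045, 1.537, -0.019, 1.207, -0.051], TCP at [0.269, -0.592, 0.405] pointing down, gripper open.
Joint ranges: [-2.82, 2.82], [-0.49, 2.23], [-1.37, 1.46], [0, 2.46], [-1.36, 4.5], [0.23, 2], [-2.94, 2.94]. Speed limits (rad/s): [2.57, 2.57, 3.14, 3.14, 3.14, 3.14, 3.14].

## Interface

Orientations are given as [roll, pitch, yaw] about the fixed x, y, z axes, in that order (R = Rz(yaw) Ry(pitch) Rx(roll)).
In Python, from cell import ctrl gives the robot as it stands.
- The arm moves only by the tool carry_out, never from a script. Its argument "deltas" is a list of rows, each a list of 3 entries, a list of its own where there are three numbers: the opening in per cent of the stroke, from 0 (shut) to 100 (fully open), then the shift along the tool's x, y, z in cm, then the turn, a rotation vector about the tool's x, y, z in rad. A call has 1 to 20 rows; each row shifts and turns the commanded pose from where the row before left it, along the tool's axes as they then stand; what a row does not reach is not made up. A row lasts 1/12 s, in which the tool goes at most 41.7 mm and 7.16 degrees, less where a joint would pass 70% of its speed; a pose out of reach is approached as far as the arm can. A call with a gripper value outside its range is refused whole. The fingers move at their own pace and stop on an object; "squeeze" is the grip in N (left out, the last holds). Time passes only in rows, so rows that do not move let the fingers close. It gives the time, the measured TCP pose, the force, the opening and the grip force at its end, in the units of the state.
- ctrl.observe(): the state, without advancing time (a new reading comes with each control period).
- ctrl.capture(name): name is "scene" or "side" or "wrist"; returns the picture (420x560x3 uint8, blue, green, red); there is no depth.
- ctrl.camera_params(name): a dict with "camera_matrix" (3x3 intrinsics, pixels), "R" (3x3) and "t" (3): a world point X has camera coordinates R X + t. Camera axes: x right, y down, z forward; pixel columns grow to the right and rows downward; lengths in m; the calibration is good to about 2 mm. A picture is of the moment at which its call begins: read the wrist's pose just before it. camera_params takes no time and is no camera call; for the wrist camera it gives the pose at the moment of the call.
- ctrl.hand_in(): hands the job in; it is judged then, once.
The state is a dict: "time": time; "joint_pos": joint angles; "qd": joint speeds; "joint_efforts": joint torques, N m; "tcp_pos": TCP position; "eef_rot": TCP orientation; "contact_force": force on the tool from outside, world axes, zero at the start; "wrist_torque": the same for the moment, N m; "grip_width": opening from 0.0 (shut) to 1.0 (fully open); "finger_force": force on a finger pad.
Only numpy, scipy, OpenCV 4.12 (cv2) and the standard library are available. Lean on these libraries where they do the work, as an engineer would, in place of code of your own. Each camera call takes 0.05 s, during which the arm holds its last target. There are 200 camera calls.

## Task

Swing the tray's keeper bar fully up, then lay every pine stick that is there (the long 45 mm wide ones and the square ones, not the broad flat block) flat on the grey tray, lengthwise towards the fence, side by side and a few centimetres short of the fence. Tip the tray by its front handle until all the sticks have slid down endwise against the fence, and lower it flat again. Then swing the keeper bar down onto the row, the sticks still flush against the fence, and leave the other things on the bench alone.

Things in the scene. Friction and masses are not known exactly. Their poses are not given: they have to be found in the camera images.
- fence_foot (a point): where the grey deck's top meets the middle of the fence's foot; tips with the deck. x: from front handle to fence, y: along the fence, left as seen from the handle, z: up from the deck. Deck free over x -180 (5 mm lip) to 0 mm, y -140 to 140 (6 mm side rails); top 34 mm above the bench when flat; slick like the fence: wood slides from 0.17 to 0.23 rad of tilt. Fence 30 mm high, 12 thick
- tray_deck (a joint): tilt of the deck (rad): 0 flat on its base, grows to 0.7 as the front handle is lifted; falls back to 0 by its weight when let go. Its hinge runs along y, 10 mm beyond and 10 mm below fence_foot. Lifting takes about 5 N.
- tray_handle (a point): middle of the tray's front handle: round steel bar, 12 mm thick, 110 mm long along fence_foot's y, carried 49 mm clear in front of the lip (two thin struts at y = +-50 mm), 42 mm above the bench when flat; it moves on an arc of 245 mm about the deck's hinge. Axes as fence_foot.
- keeper (a joint): angle of the keeper, a U-shaped frame whose 14 mm rubber bar runs along y over the deck, 65 mm from its hinge (rad): 0 down on its stop with no stick under it (bar 30 mm above the deck), 0.06 to 0.09 resting on sticks, 1.57 upright, up to 2.0 leaning back beyond the fence; stiff hinge (about 2 N at the grip), stays where it is left
- keeper_hinge (a point): middle of the keeper's hinge line, 40 mm above and 10 mm beyond fence_foot, which runs along fence_foot's y. Axes as fence_foot.
- keeper_grip (a point): middle of the keeper's grip: round steel stub, 12 mm thick, free for 70 mm along y to the right (-y of fence_foot) of the deck's right side, 198 mm from the deck's middle line; moves on an arc of 95 mm about the keeper's hinge; at joint 0 it lies 95 mm towards the handle from the hinge and 3 mm lower
- stick_a_mid (a point): pine stick, 45 wide x 120 long x 34 high (mm), lying flat; one of two alike, may be absent. Point at its centre, 17 mm up; y axis along its length, z up. Mass about 95 g
- stick_b_mid (a point): pine stick of square section, 35 wide x 90 long x 35 high (mm), lying flat; one of two alike, may be absent. Point at its centre, 17.5 mm up; y axis along its length, z up. Mass about 57 g
- stick_c_mid (a point): pine stick, 45 wide x 120 long x 34 high (mm), lying flat; one of two alike, may be absent. Point at its centre, 17 mm up; y axis along its length, z up. Mass about 95 g
- stick_d_mid (a point): pine stick of square section, 35 wide x 90 long x 35 high (mm), lying flat; one of two alike, may be absent. Point at its centre, 17.5 mm up; y axis along its length, z up. Mass about 57 g
- flat_block: bystander: broad flat pine block, 60 x 80 x 25 mm; origin under its centre. Not part of the job
- marker_pen: bystander: marker pen, 131 x 16 mm, lying; origin under its centre
- grey_tape: bystander: roll of grey tape, 90 mm wide, 48 high; origin under its centre
There are look-alikes about, which are no part of the job. What is shaped like the part that bears stick_b_mid but pink is not meant.

How it is judged:
On the way, in this order (a step that is already met when the one before it is completed fails the run):
1. the keeper is swung up, past 1.2 rad (value of joint keeper above 1.2 rad), for 0.2 s.
2. all sticks present lie flat on the flat deck, each at least 5 mm short of the fence, the keeper still up (y of stick_a_mid in the frame of fence_foot between -0.14 and 0.14 m and z of stick_a_mid in the frame of fence_foot between 0.008 and 0.0225 m and x of stick_a_mid in the frame of fence_foot between -0.18 and -0.065 m and y of stick_b_mid in the frame of fence_foot between -0.14 and 0.14 m and z of stick_b_mid in the frame of fence_foot between 0.008 and 0.0225 m and x of stick_b_mid in the frame of fence_foot between -0.18 and -0.05 m and y of stick_c_mid in the frame of fence_foot between -0.14 and 0.14 m and z of stick_c_mid in the frame of fence_foot between 0.008 and 0.0225 m and x of stick_c_mid in the frame of fence_foot between -0.18 and -0.065 m and y of stick_d_mid in the frame of fence_foot between -0.14 and 0.14 m and z of stick_d_mid in the frame of fence_foot between 0.008 and 0.0225 m and x of stick_d_mid in the frame of fence_foot between -0.18 and -0.05 m and value of joint tray_deck below 0.03 rad and value of joint keeper above 1 rad), for 0.2 s.
3. the deck is tipped past 0.15 rad with the keeper up (value of joint tray_deck above 0.15 rad and value of joint keeper above 1 rad), for 0.2 s.
4. the deck is flat again and all sticks stand endwise flush against the fence, the keeper still up (y of stick_a_mid in the frame of fence_foot between -0.14 and 0.14 m and z of stick_a_mid in the frame of fence_foot between 0.008 and 0.0225 m and x of stick_a_mid in the frame of fence_foot between -0.066 and -0.056 m and angle between the y axis of each of stick_a_mid, stick_b_mid, stick_c_mid, stick_d_mid and the x axis of fence_foot, either way round below 0.15 rad and y of stick_b_mid in the frame of fence_foot between -0.14 and 0.14 m and z of stick_b_mid in the frame of fence_foot between 0.008 and 0.0225 m and x of stick_b_mid in the frame of fence_foot between -0.051 and -0.041 m and y of stick_c_mid in the frame of fence_foot between -0.14 and 0.14 m and z of stick_c_mid in the frame of fence_foot between 0.008 and 0.0225 m and x of stick_c_mid in the frame of fence_foot between -0.066 and -0.056 m and y of stick_d_mid in the frame of fence_foot between -0.14 and 0.14 m and z of stick_d_mid in the frame of fence_foot between 0.008 and 0.0225 m and x of stick_d_mid in the frame of fence_foot between -0.051 and -0.041 m and value of joint tray_deck below 0.03 rad and value of joint keeper above 0.6 rad), for 0.2 s.
At the end, for the whole second after the job is handed in: Deck flat (under 0.03 rad); every stick present lies flat on it, endwise within 6 mm of the fence and square to it within 0.15 rad; the keeper is down on the row (under 0.14 rad) (y of stick_a_mid in the frame of fence_foot between -0.14 and 0.14 m and z of stick_a_mid in the frame of fence_foot between 0.008 and 0.0225 m and x of stick_a_mid in the frame of fence_foot between -0.066 and -0.056 m and angle between the y axis of each of stick_a_mid, stick_b_mid, stick_c_mid, stick_d_mid and the x axis of fence_foot, either way round below 0.15 rad and y of stick_b_mid in the frame of fence_foot between -0.14 and 0.14 m and z of stick_b_mid in the frame of fence_foot between 0.008 and 0.0225 m and x of stick_b_mid in the frame of fence_foot between -0.051 and -0.041 m and y of stick_c_mid in the frame of fence_foot between -0.14 and 0.14 m and z of stick_c_mid in the frame of fence_foot between 0.008 and 0.0225 m and x of stick_c_mid in the frame of fence_foot between -0.066 and -0.056 m and y of stick_d_mid in the frame of fence_foot between -0.14 and 0.14 m and z of stick_d_mid in the frame of fence_foot between 0.008 and 0.0225 m and x of stick_d_mid in the frame of fence_foot between -0.051 and -0.041 m and value of joint tray_deck below 0.03 rad and value of joint keeper below 0.14 rad); the robot touches nothing.
It fails at once if a bystander (flat block, marker, tape roll) is moved more than 40 mm (distance of any of flat_block, marker_pen, grey_tape from where it was at the start of the episode above 0.04 m).
Of stick_a, stick_b, stick_c, stick_d only 2 to 3 are there at a start; the rules pass over those that are not, and their reading is None.
At some moment in a run one of stick_a, stick_b, stick_c, stick_d may be knocked a few centimetres aside while the robot is not near it.
Once in a run the grip may slacken for a moment while it holds something.
It also fails if it takes over 210 s, if anything falls off the work surface, if the arm or the gripper's body presses on something with over 40 N, if the wrist force passes 120 N, or if a joint passes its speed limit or range.

## Working session

There is one attempt and no reset: what is moved stays moved. The work goes in short steps, Python scripts to look and compute and a tool call to move; the robot and the scene stay as the last step left them, time stands still between calls to the robot, and variables do not carry over. Pictures are saved under pics/ and viewed, at most 14 in all, crops included, and the job is handed in when it is done.

Besides the shell and the picture viewer there is one more tool, called after "Emit:" by a JSON object that holds its "api" and its "payload". carry_out: Moves the arm, as the interface text tells. Its arguments: {"type":"object","properties":{"deltas":{"type":"array","items":{"type":"array"}},"squeeze":{"type":"number"}},"required":["deltas"]}

```bash
mkdir -p pics; ls; python3 - <<'E'
from cell import ctrl
import cv2,numpy as np
o=ctrl.observe();print({k:np.round(v,3) for k,v in o.items()})
for n in("scene","side"):
    im=ctrl.capture(n);cv2.imwrite(f"pics/{n}0.png",cv2.resize(im,(800,600),interpolation=cv2.INTER_CUBIC));cv2.imwrite(f"{n}0_raw.png",im)
    p=ctrl.camera_params(n);print(n,np.round(p["camera_matrix"],1).tolist(),np.round(p["R"],3).tolist(),np.round(p["t"],3), -p["R"].T@p["t"])
E
```

```text
pics
{'time': np.float64(0.0), 'joint_pos': array([ 1.045,  0.399,  0.045,  1.538, -0.019,  1.207, -0.051]), 'qd': array([ 0.001, -0.001, -0.001, -0.001, -0.002, -0.001, -0.   ]), 'joint_efforts': array([-1.0000e-03, -4.7513e+01,  1.3640e+00, -2.5423e+01,  1.2000e-02,
        1.0000e-02, -0.0000e+00]), 'tcp_pos': array([ 0.269, -0.591,  0.404]), 'eef_rot': array([-3.14 ,  0.   ,  0.427]), 'contact_force': array([-0.378,  0.587, -0.219]), 'wrist_torque': array([-0.01 , -0.004,  0.052]), 'finger_force': np.float64(0.0), 'grip_width': np.float64(0.998)}
scene [[515.7, 0.0, 278.5], [0.0, 515.7, 203.5], [0.0, 0.0, 1.0]] [[0.616, -0.787, -0.024], [-0.396, -0.284, -0.873], [0.68, 0.548, -0.487]] [-0.368  0.29   1.585] [-0.73683841 -1.07528925  1.01683255]
side [[439.7, 0.0, 285.8], [0.0, 439.7, 210.5], [0.0, 0.0, 1.0]] [[-0.864, -0.504, -0.02], [-0.282, 0.516, -0.808], [0.418, -0.692, -0.588]] [0.474 0.229 1.058] [0.03228279 0.85266106 0.81699072]
```

View pics/scene0.png

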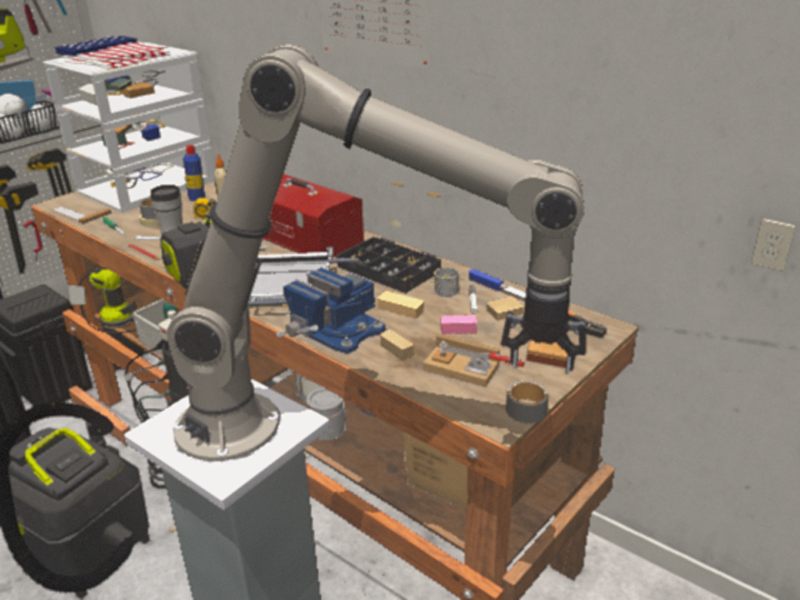

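View pics/side0.png

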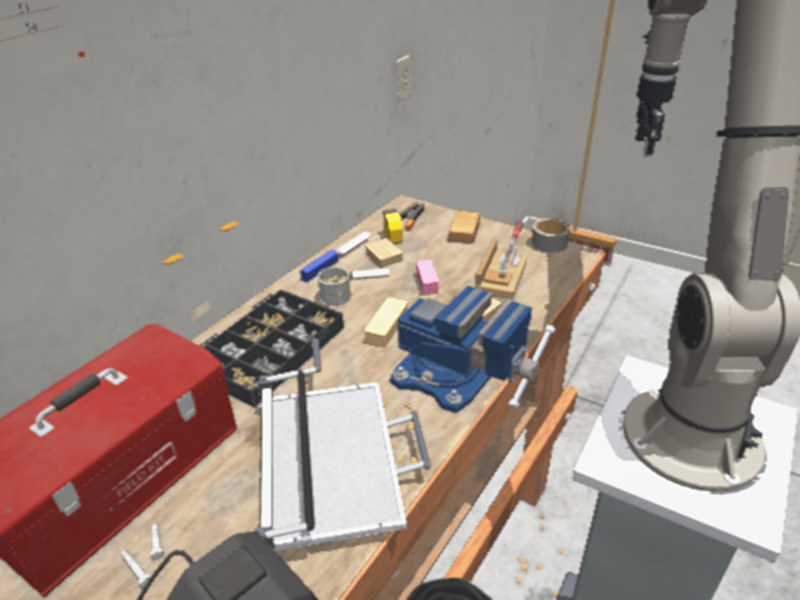

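The side view shows the tray (deck centre about (335,460), fence on the left, keeper bar (305,450), grip (315,355), handle (412,445)). Candidates for sticks:
- Long pine at scene (400,303) / side (387,320).
- Square pine at scene (397,343), half hidden by the vise in the side view at (490,305).
- Pink decoy at scene (459,324).
- Flat block at scene (505,308).
- Orange block at scene (548,352).

Next I check these in close crops.

```bash
cat > h.py <<'E'
import cv2,numpy as np
from cell import ctrl
from scipy.spatial.transform import Rotation as Ro
def ray(n,uv,z,p=None):
    p=p or ctrl.camera_params(n);R,t=p["R"],p["t"];c=-R.T@t
    d=R.T@np.linalg.inv(p["camera_matrix"])@[uv[0],uv[1],1]
    return c+d*(z-c[2])/d[2]
def proj(n,X,p=None):
    p=p or ctrl.camera_params(n);q=p["camera_matrix"]@(p["R"]@np.array(X)+p["t"]);return q[:2]/q[2]
def crop(src,x0,y0,x1,y1,k,out):
    im=cv2.imread(src) if isinstance(src,str) else src
    cv2.imwrite(out,cv2.resize(im[y0:y1,x0:x1],None,fx=k,fy=k,interpolation=cv2.INTER_CUBIC))
E
python3 -c "
from h import *
crop('scene0_raw.png',180,160,440,300,3,'pics/s1.png')
crop('side0_raw.png',170,130,400,390,2.3,'pics/d1.png')"
```

```text
(no output)
```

View pics/s1.png

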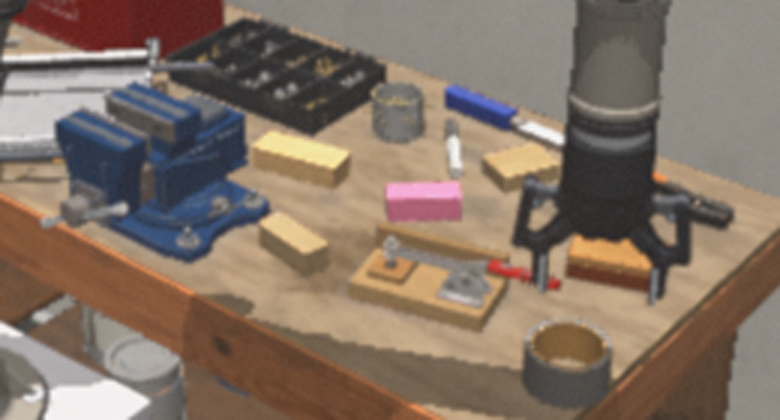

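View pics/d1.png

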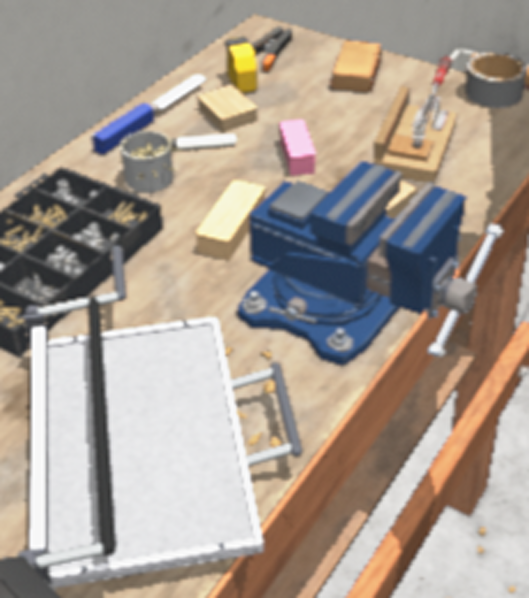

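```bash
cat > fit.py <<'E'
from h import *
from scipy.optimize import least_squares
S=lambda a:np.array(a)/3+[180,160]
D=lambda a:np.array(a)/2.3+[170,130]
ps,pd=ctrl.camera_params("scene"),ctrl.camera_params("side")
# tray: local points(fence foot frame), side-crop pixels
L=[([-.2343,-.055,.008],(278,368)),([-.2343,.055,.008],(297,452)),
   ([-.186,-.146,.006],(219,319)),([-.186,.146,.006],(262,549))]
def w(v,l):c,s=np.cos(v[2]),np.sin(v[2]);return np.array([v[0]+c*l[0]-s*l[1],v[1]+s*l[0]+c*l[1],l[2]+.034])
f=lambda v:np.concatenate([proj("side",w(v,l),pd)-D(u) for l,u in L])
r=least_squares(f,[.6,.2,0]);print("tray",r.x,np.round(r.fun,1))
for k in(0,.1,.3):
    for y in(-.163,-.233):
        g=[.01-.095*np.cos(k+.03),y,.04+.095*np.sin(k-.03)];print(k,y,((proj("side",w(r.x,g),pd)-[170,130])*2.3).round(), w(r.x,g).round(3))
def quad(n,p,F,U,z):
    q=np.array([ray(n,F(u),z,p)[:2] for u in U]);return q.round(3).tolist(),q.mean(0).round(4),[round(float(np.linalg.norm(q[i]-q[(i+1)%4])),3) for i in range(4)],[round(float(np.arctan2(*(q[(i+1)%4]-q[i])[::-1])),2) for i in range(4)]
print("long scene",*quad("scene",ps,S,[(253,150),(277,132),(350,157),(320,169)],.034))
print("long side",*quad("side",pd,D,[(235,180),(266,190),(231,244),(199,235)],.034))
print("sq scene",*quad("scene",ps,S,[(260,228),(278,213),(327,240),(308,256)],.035))
for nm,u in dict(pink=(424,187),flat=(520,160),pen=(454,150),vise=(200,245),can=(398,100),clampboard=(430,270),visejaw=(150,100)).items():print(nm,ray("scene",S(u),.02,ps).round(3))
E
python3 fit.py
```

```text
tray [0.55236218 0.4106137  0.69514688] [-0.5  1.1 -0.   0.9  0.2 -0.3  0.3 -1.4]
0 -0.163 [124. 299.] [0.592 0.231 0.071]
0 -0.233 [121. 258.] [0.636 0.177 0.071]
0.1 -0.163 [123. 292.] [0.592 0.232 0.081]
0.1 -0.233 [119. 252.] [0.637 0.178 0.081]
0.3 -0.163 [117. 280.] [0.595 0.234 0.099]
0.3 -0.233 [114. 240.] [0.64  0.181 0.099]
long scene [[0.564, 0.043], [0.619, 0.047], [0.622, -0.068], [0.576, -0.056]] [ 0.5951 -0.0086] [0.055, 0.116, 0.048, 0.099] [0.08, -1.54, 2.87, 1.69]
long side [[0.63, -0.059], [0.583, -0.06], [0.564, 0.057], [0.608, 0.061]] [ 5.966e-01 -2.000e-04] [0.047, 0.118, 0.044, 0.122] [-3.13, 1.73, 0.1, -1.39]
sq scene [[0.426, -0.082], [0.464, -0.078], [0.451, -0.161], [0.412, -0.163]] [ 0.4381 -0.1212] [0.038, 0.083, 0.039, 0.083] [0.09, -1.72, -3.08, 1.41]
pink [ 0.635 -0.172  0.02 ]
flat [ 0.761 -0.234  0.02 ]
pen [ 0.734 -0.152  0.02 ]
vise [ 0.374 -0.033  0.02 ]
can [ 0.804 -0.016  0.02 ]
clampboard [ 0.489 -0.279  0.02 ]
visejaw [0.606 0.262 0.02 ]
```

Two sticks are present:
- One long stick, centred near (0.596,-0.004).
- One square stick, near (0.438,-0.121), not the pink one at (0.635,-0.172).

The orange-topped, red-bottomed block is a sanding block, and the 60x80 block is the bystander. I turn the tool to match the keeper grip first.

Emit:
{"api": "carry_out", "payload": {"deltas": [[100,[0,0,0],[0,0,-0.115]],[100,[0,0,0],[0,0,-0.115]],[100,[0,0,0],[0,0,-0.115]],[100,[0,0,0],[0,0,-0.115]],[100,[0,0,0],[0,0,-0.115]],[100,[0,0,0],[0,0,-0.115]],[100,[0,0,0],[0,0,-0.115]],[100,[0,0,0],[0,0,-0.115]],[100,[0,0,0],[0,0,-0.115]],[100,[0,0,0],[0,0,-0.115]],[100,[0,0,0],[0,0,-0.115]],[100,[0,0,0],[0,0,-0.115]],[100,[0,0,0],[0,0,-0.115]],[100,[0,0,0],[0,0,-0.115]],[100,[0,0,0],[0,0,-0.115]],[100,[0,0,0],[0,0,-0.115]]]}}

```text
time: 1.43
tcp_pos: [0.2689, -0.5915, 0.4041]
eef_rot: [3.141, -0.001, 2.273]
contact_force: [0.1, -0.1, -0.2]
grip_width: 0.996
finger_force: 0.0
```

```bash
cat >> h.py <<'E'
def need(g,yaw):
    """delta to bring grasp point to g (world) at yaw, tool axes as they stand; rotation (about tool) first"""
    o=ctrl.observe();R=Ro.from_euler('xyz',o["eef_rot"]);T=Ro.from_euler('xyz',[np.pi,0,yaw])
    tcp=np.array(g)+[0,0,.155]
    print("tcp",o["tcp_pos"].round(4),"rpy",o["eef_rot"].round(3),"t",round(float(o["time"]),2),"grip",round(float(o["grip_width"]),3),"F",o["contact_force"].round(1))
    print("rotvec",(R.inv()*T).as_rotvec().round(3),"then shift cm (new axes)",(T.inv().apply(tcp-o["tcp_pos"])*100).round(2),"| in present axes",(R.inv().apply(tcp-o["tcp_pos"])*100).round(2))
E
python3 - <<'E'
from h import *
need([.56,.03,.33],2.266)
p=ctrl.camera_params("wrist");print(p["camera_matrix"].round(1).tolist(),p["R"].round(2).tolist(),-p["R"].T@p["t"])
need([.614,.204,.20],2.266)
D=lambda a:np.array(a)/2.3+[170,130]
for u in [(160,228),(20,352)]:print("bin",ray("side",D(u),0.0).round(3))
E
```

```text
tcp [ 0.2689 -0.5915  0.4041] rpy [ 3.141e+00 -1.000e-03  2.273e+00] t 1.43 grip 0.996 F [ 0.1 -0.1 -0.2]
rotvec [ 0.    -0.001  0.007] then shift cm (new axes) [29.09 62.16 -8.09] | in present axes [28.69 62.35 -8.05]
[[301.4, 0.0, 277.0], [0.0, 301.4, 215.9], [0.0, 0.0, 1.0]] [[0.76, 0.65, 0.0], [0.62, -0.73, 0.29], [0.19, -0.22, -0.96]] [ 0.22291081 -0.53642514  0.37396824]
tcp [ 0.2689 -0.5915  0.4041] rpy [ 3.141e+00 -1.000e-03  2.273e+00] t 1.43 grip 0.996 F [ 0.1 -0.1 -0.2]
rotvec [ 0.    -0.001  0.007] then shift cm (new axes) [38.99 77.46  4.91] | in present axes [38.48 77.71  4.97]
bin [0.686 0.039 0.   ]
bin [0.695 0.3   0.   ]
```

Emit:
{"api": "carry_out", "payload": {"deltas": [[100,[1.6,3.46,-0.5],[0,0,0]],[100,[1.6,3.46,-0.5],[0,0,0]],[100,[1.6,3.46,-0.5],[0,0,0]],[100,[1.6,3.46,-0.5],[0,0,0]],[100,[1.6,3.46,-0.5],[0,0,0]],[100,[1.6,3.46,-0.5],[0,0,0]],[100,[1.6,3.46,-0.5],[0,0,0]],[100,[1.6,3.46,-0.5],[0,0,0]],[100,[1.6,3.46,-0.5],[0,0,0]],[100,[1.6,3.46,-0.5],[0,0,0]],[100,[1.6,3.46,-0.5],[0,0,0]],[100,[1.6,3.46,-0.5],[0,0,0]],[100,[1.6,3.46,-0.5],[0,0,0]],[100,[1.6,3.46,-0.5],[0,0,0]],[100,[1.6,3.46,-0.5],[0,0,0]],[100,[1.6,3.46,-0.5],[0,0,0]],[100,[1.6,3.46,-0.5],[0,0,0]],[100,[1.6,3.46,-0.5],[0,0,0]]]}}

```text
time: 2.93
tcp_pos: [0.5626, 0.0302, 0.4946]
eef_rot: [-3.141, 0.0, 2.266]
contact_force: [0.7, 0.6, 0.3]
grip_width: 0.998
finger_force: 0.0
```

```bash
python3 - <<'E'
from h import *
p=ctrl.camera_params("wrist");im=ctrl.capture("wrist");np.save("w1.npy",[p],allow_pickle=True);cv2.imwrite("w1_raw.png",im)
cv2.imwrite("pics/w1.png",cv2.resize(im,(800,600),interpolation=cv2.INTER_CUBIC))
need([.614,.204,.20],2.266)
E
```

```text
tcp [0.5642 0.039  0.4959] rpy [ 3.133 -0.004  2.278] t 2.98 grip 1.002 F [2.4 6.9 1.9]
rotvec [ 0.009 -0.004  0.012] then shift cm (new axes) [ 9.48 14.4  14.09] | in present axes [ 9.26 14.39 14.25]
```

View pics/w1.png

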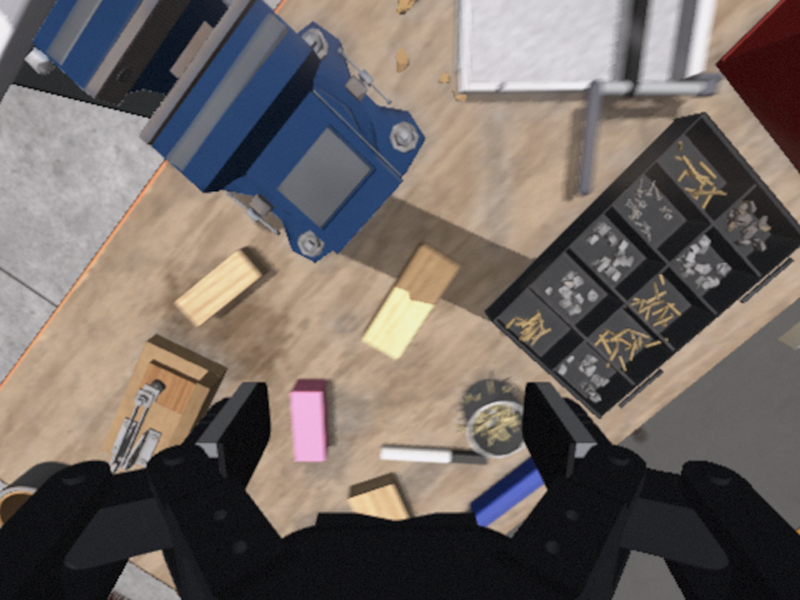

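```bash
python3 - <<'E'
from h import *
p=np.load("w1.npy",allow_pickle=True)[0]
F=lambda u:np.array(u)*.7
def q(U,z):
    a=np.array([ray("wrist",F(u),z,p)[:2] for u in U]);print(a.round(3).tolist(),a.mean(0).round(4),[round(float(np.linalg.norm(a[i]-a[(i+1)%len(a)])),3) for i in range(len(a))],[round(float(np.arctan2(*(a[(i+1)%len(a)]-a[i])[::-1])),3) for i in range(len(a))])
q([(425,243),(460,262),(402,357),(362,338)],.034)
q([(175,300),(243,250),(262,275),(197,325)],.035)
q([(592,92),(586,190)],.073)
q([(460,95),(590,95),(716,95)],.04)
q([(290,380),(326,380),(327,461),(295,461)],.035)
need([.614,.204,.20],2.266)
E
```

```text
[[0.578, 0.057], [0.618, 0.065], [0.64, -0.052], [0.593, -0.062]] [0.6075 0.0021] [0.041, 0.119, 0.048, 0.12] [0.203, -1.387, -2.92, 1.693]
[[0.418, -0.153], [0.443, -0.065], [0.472, -0.074], [0.45, -0.162]] [ 0.446  -0.1134] [0.092, 0.031, 0.091, 0.033] [1.296, -0.295, -1.814, 2.877]
[[0.597, 0.242], [0.651, 0.185]] [0.624  0.2135] [0.078, 0.078] [-0.812, 2.33]
[[0.515, 0.178], [0.604, 0.252], [0.691, 0.324]] [0.6034 0.2514] [0.116, 0.113, 0.229] [0.695, 0.695, -2.447]
[[0.563, -0.151], [0.593, -0.126], [0.657, -0.208], [0.628, -0.232]] [ 0.6104 -0.1789] [0.039, 0.104, 0.037, 0.104] [0.695, -0.911, -2.446, 2.251]
tcp [0.5642 0.039  0.4959] rpy [ 3.133 -0.004  2.278] t 2.98 grip 1.002 F [2.4 6.9 1.9]
rotvec [ 0.009 -0.004  0.012] then shift cm (new axes) [ 9.48 14.4  14.09] | in present axes [ 9.26 14.39 14.25]
```

Emit:
{"api": "carry_out", "payload": {"deltas": [[100,[1.55,2.4,2.2],[0,0,0]],[100,[1.55,2.4,2.2],[0,0,0]],[100,[1.55,2.4,2.2],[0,0,0]],[100,[1.55,2.4,2.2],[0,0,0]],[100,[1.55,2.4,2.2],[0,0,0]],[100,[1.55,2.4,2.2],[0,0,0]],[100,[0,0,0],[0,0,0]],[100,[0,0,0],[0,0,0]],[100,[0,0,0],[0,0,0]],[100,[0,0,0],[0,0,0]]]}}

```text
time: 3.82
tcp_pos: [0.6137, 0.1908, 0.3634]
eef_rot: [3.141, 0.002, 2.265]
contact_force: [0.8, -0.2, 0.3]
grip_width: 1.002
finger_force: 0.0
```

```bash
cat >> h.py <<'E'
def snap(name):
    p=ctrl.camera_params("wrist");im=ctrl.capture("wrist");np.save(name+".npy",[p],allow_pickle=True);cv2.imwrite(name+"_raw.png",im)
    cv2.imwrite(f"pics/{name}.png",cv2.resize(im,(800,600),interpolation=cv2.INTER_CUBIC))
E
python3 - <<'E'
from h import *
snap("w2")
need([.614,.204,.07],2.266)
E
```

```text
tcp [0.6137 0.1907 0.3637] rpy [3.141e+00 2.000e-03 2.264e+00] t 3.87 grip 0.998 F [-0.4  0.3  1. ]
rotvec [ 0.001  0.002 -0.002] then shift cm (new axes) [ 1.    0.87 13.87] | in present axes [ 1.03  0.86 13.87]
```

View pics/w2.png

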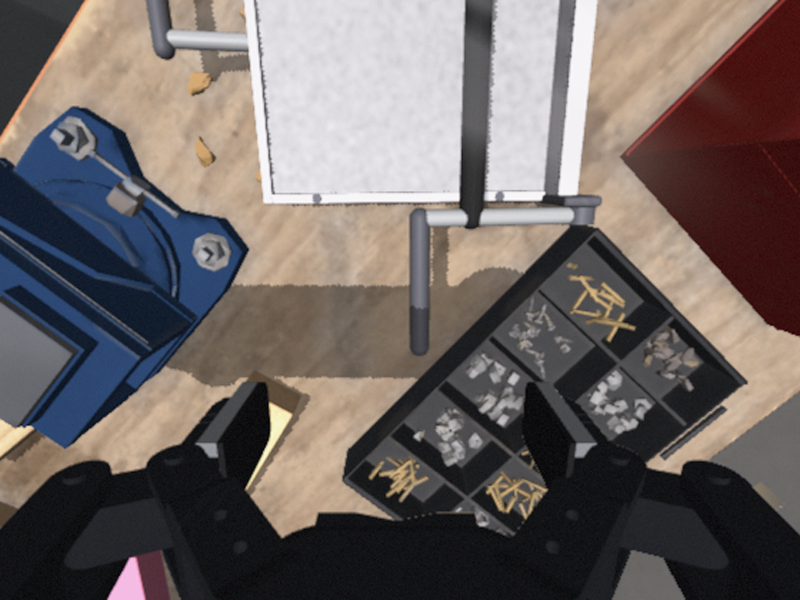

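Here the grip stub spans (419,215)–(419,352), the near deck corner is at (265,203) and the handle end is at (165,52). I refine the tray pose from these.

```bash
python3 - <<'E'
from h import *
p=np.load("w2.npy",allow_pickle=True)[0]
for nm,u,z in[("grip in",(419,215),.072),("grip out",(419,350),.072),("handle end",(164,48),.042),("corner",(265,203),.04),("fence corner",(577,195),.064)]:
    X=ray("wrist",np.array(u)*.7,z,p);print(nm,X.round(4), end=" ")
    c,s=np.cos(.695),np.sin(.695);d=X[:2]-[.5524,.4106];print("tray:",(c*d[0]+s*d[1]).round(4),(-s*d[0]+c*d[1]).round(4))
E
```

```text
grip in [0.5923 0.2392 0.072 ] tray: -0.0791 -0.1572
grip out [0.6486 0.1736 0.072 ] tray: -0.0779 -0.2436
handle end [0.4143 0.2152 0.042 ] tray: -0.2312 -0.0616
corner [0.5118 0.179  0.04  ] tray: -0.1795 -0.1518
fence corner [0.6588 0.309  0.064 ] tray: 0.0167 -0.1462
```

Emit:
{"api": "carry_out", "payload": {"deltas": [[50,[0.5,0.75,0],[0,0,0]],[50,[0.45,0.7,0],[0,0,0]],[50,[0,0,2.8],[0,0,0]],[50,[0,0,2.8],[0,0,0]],[50,[0,0,2.8],[0,0,0]],[50,[0,0,2.7],[0,0,0]],[50,[0,0,1.8],[0,0,0]],[50,[0,0,0.8],[0,0,0]],[50,[0,0,0],[0,0,0]],[50,[0,0,0],[0,0,0]],[0,[0,0,0],[0,0,0]],[0,[0,0,0],[0,0,0]],[0,[0,0,0],[0,0,0]],[0,[0,0,0],[0,0,0]],[0,[0,0,0],[0,0,0]],[0,[0,0,0],[0,0,0]],[0,[0,0,0],[0,0,0]],[0,[0,0,0],[0,0,0]]], "squeeze": 30}}

```text
time: 5.37
tcp_pos: [0.6178, 0.2083, 0.2255]
eef_rot: [-3.139, 0.0, 2.267]
contact_force: [-4.5, -2.9, 2.3]
grip_width: 0.131
finger_force: 29.2
```

Emit:
{"api": "carry_out", "payload": {"deltas": [[0,[0,0.02,-1.0],[0,0,0]],[0,[0,0.13,-0.99],[0,0,0]],[0,[0,0.23,-0.97],[0,0,0]],[0,[0,0.33,-0.94],[0,0,0]],[0,[0,0.43,-0.9],[0,0,0]],[0,[0,0.52,-0.85],[0,0,0]],[0,[0,0.61,-0.79],[0,0,0]],[0,[0,0.68,-0.72],[0,0,0]],[0,[0,0.76,-0.65],[0,0,0]],[0,[0,0.82,-0.57],[0,0,0]],[0,[0,0.88,-0.48],[0,0,0]],[0,[0,0.92,-0.38],[0,0,0]],[0,[0,0.96,-0.28],[0,0,0]],[0,[0,0.98,-0.18],[0,0,0]],[0,[0,0.99,-0.08],[0,0,0]],[0,[0,0,0],[0,0,0]],[0,[0,0,0],[0,0,0]]]}}

```text
time: 6.78
tcp_pos: [0.6889, 0.2687, 0.3224]
eef_rot: [-3.14, -0.001, 2.268]
contact_force: [-0.1, 0.9, -11.5]
grip_width: 0.125
finger_force: 29.2
```

Emit:
{"api": "carry_out", "payload": {"deltas": [[0,[0,0.5,0],[0,0,0]],[0,[0,0,0],[0,0,0]],[0,[0,0,0],[0,0,0]],[35,[0,0,0],[0,0,0]],[35,[0,0,0],[0,0,0]],[35,[0,0,0],[0,0,0]],[35,[0,0,0],[0,0,0]],[35,[0,0,-1],[0,0,0]],[35,[0,0,-3],[0,0,0]],[35,[0,0,-3],[0,0,0]],[35,[0,0,-3],[0,0,0]],[100,[0,0,-3],[0,0,0.108]],[100,[0,0,0],[0,0,0.108]],[100,[0,0,0],[0,0,0.108]],[100,[0,0,0],[0,0,0.108]],[100,[0,0,0],[0,0,0.108]],[100,[0,0,0],[0,0,0]],[100,[0,0,0],[0,0,0]]]}}

```text
time: 8.28
tcp_pos: [0.6931, 0.2717, 0.4548]
eef_rot: [3.14, -0.0, 1.73]
contact_force: [-0.4, 0.2, 0.1]
grip_width: 1.002
finger_force: 0.0
```

```bash
python3 - <<'E'
from h import *
need([.597,-.002,.14],1.73); print(ctrl.observe()["joint_pos"].round(2))
E
```

```text
tcp [0.6931 0.2717 0.4548] rpy [ 3.14 -0.    1.73] t 8.28 grip 1.002 F [-0.4  0.2  0.1]
rotvec [ 0.002 -0.    -0.   ] then shift cm (new axes) [-25.5  -13.83  15.98] | in present axes [-25.51 -13.85  15.95]
[-0.08  0.6  -0.6   1.18  0.33  1.45 -0.48]
```

Emit:
{"api": "carry_out", "payload": {"deltas": [[100,[-3.19,-1.73,0],[0,0,0]],[100,[-3.19,-1.73,0],[0,0,0]],[100,[-3.19,-1.73,0],[0,0,0]],[100,[-3.19,-1.73,0],[0,0,0]],[100,[-3.19,-1.73,0],[0,0,0]],[100,[-3.19,-1.73,0],[0,0,0]],[100,[-3.19,-1.73,0],[0,0,0]],[100,[-3.19,-1.73,0],[0,0,0]],[100,[0,0,3],[0,0,0]],[100,[0,0,3.5],[0,0,0]],[100,[0,0,3.5],[0,0,0]],[100,[0,0,2.5],[0,0,0]],[100,[0,0,0],[0,0,0]],[100,[0,0,0],[0,0,0]],[100,[0,0,0],[0,0,0]]]}}

```text
time: 9.53
tcp_pos: [0.5971, -0.0017, 0.3306]
eef_rot: [3.138, 0.0, 1.728]
contact_force: [-0.6, 0.4, 0.7]
grip_width: 1.0
finger_force: 0.0
```

```bash
python3 - <<'E'
from h import *
snap("w3"); need([.597,-.002,.018],1.73)
E
```

```text
tcp [ 0.5972 -0.0016  0.3311] rpy [3.137e+00 1.000e-03 1.728e+00] t 9.58 grip 0.997 F [-0.3  0.3 -0.1]
rotvec [ 0.005  0.001 -0.002] then shift cm (new axes) [-0.03 -0.03 15.81] | in present axes [-0.02 -0.1  15.81]
```

View pics/w3.png

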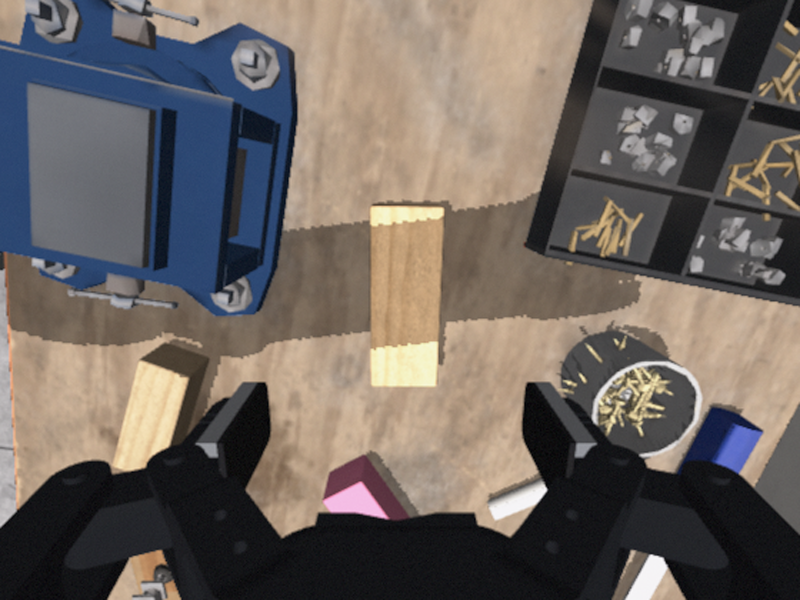

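The long stick's top face has its corners at about (371,207), (444,207), (437,386), (371,386), well aligned with the tool.

```bash
python3 - <<'E'
from h import *
p=np.load("w3.npy",allow_pickle=True)[0]
a=np.array([ray("wrist",np.array(u)*.7,.034,p)[:2] for u in[(371,207),(444,207),(437,386),(371,386)]])
print(a.round(4).tolist(),a.mean(0),[np.linalg.norm(a[i]-a[i-1]).round(4) for i in range(4)],np.arctan2(*(a[1]-a[2])[::-1]),np.arctan2(*(a[0]-a[3])[::-1]))
m=a.mean(0);need([m[0],m[1],.018],1.73)
E
```

```text
[[0.5758, 0.0516], [0.6193, 0.0585], [0.637, -0.0594], [0.5924, -0.0664]] [ 0.60611147 -0.00390451] [np.float64(0.1192), np.float64(0.044), np.float64(0.1193), np.float64(0.0451)] 1.7198520380883888 1.7112000895825765
tcp [ 0.5972 -0.0016  0.3311] rpy [3.137e+00 1.000e-03 1.728e+00] t 9.58 grip 0.997 F [-0.3  0.3 -0.1]
rotvec [ 0.005  0.001 -0.002] then shift cm (new axes) [-0.37  0.84 15.81] | in present axes [-0.35  0.77 15.81]
```

Emit:
{"api": "carry_out", "payload": {"deltas": [[100,[-0.35,0.8,2.5],[0,0,0]],[100,[0,0,3.5],[0,0,0]],[100,[0,0,3.5],[0,0,0]],[100,[0,0,3],[0,0,0]],[100,[0,0,1.9],[0,0,0]],[100,[0,0,0.8],[0,0,0]],[100,[0,0,0],[0,0,0]],[100,[0,0,0],[0,0,0]],[45,[0,0,0],[0,0,0]],[45,[0,0,0],[0,0,0]],[45,[0,0,0],[0,0,0]],[45,[0,0,0],[0,0,0]],[45,[0,0,0],[0,0,0]],[45,[0,0,0],[0,0,0]],[45,[0,0,0],[0,0,0]],[45,[0,0,0],[0,0,0]]], "squeeze": 40}}

```text
time: 10.92
tcp_pos: [0.6053, -0.0043, 0.1779]
eef_rot: [3.139, 0.001, 1.727]
contact_force: [-1.2, -1.0, 7.0]
grip_width: 0.523
finger_force: 43.0
```

Emit:
{"api": "carry_out", "payload": {"deltas": [[45,[0,0,-1.5],[0,0,0]],[45,[0,0,-3.5],[0,0,0]],[45,[0,0,-3.5],[0,0,0]],[45,[0,0,-3.5],[0,0,0]],[45,[0,0,-3.5],[0,0,0]],[45,[0,0,-3.5],[0,0,0]],[45,[0,0,0],[0,0,0.105]],[45,[0,0,0],[0,0,0.105]],[45,[0,0,0],[0,0,0.105]],[45,[0,0,0],[0,0,0.105]],[45,[0,0,0],[0,0,0.105]],[45,[0,0,0],[0,0,0.105]],[45,[0,0,0],[0,0,0.105]],[45,[0,0,0],[0,0,0.105]],[45,[0,0,0],[0,0,0.105]],[45,[0,0,0],[0,0,0.09]],[45,[0,0,0],[0,0,0]]]}}

```text
time: 12.33
tcp_pos: [0.6042, -0.0042, 0.3662]
eef_rot: [-3.141, 0.001, 0.691]
contact_force: [0.2, -0.0, -0.8]
grip_width: 0.528
finger_force: 46.5
```

```bash
python3 - <<'E'
from h import *
need([.4437,.3747,.16],.695);print(ctrl.observe()["joint_pos"].round(2),ctrl.observe()["finger_force"])
E
```

```text
tcp [ 0.6042 -0.0042  0.3662] rpy [-3.141e+00  1.000e-03  6.910e-01] t 12.33 grip 0.528 F [ 0.2 -0.  -0.8]
rotvec [-0.     0.001 -0.004] then shift cm (new axes) [ 11.93 -39.38   5.12] | in present axes [ 11.77 -39.43   5.12]
[ 0.24  0.37 -0.39  1.69  0.15  1.12 -1.07] 46.48762106895447
```

Emit:
{"api": "carry_out", "payload": {"deltas": [[45,[0,0,-3.5],[0,0,0]],[45,[0,0,-3.5],[0,0,0]],[45,[1.07,-3.58,0],[0,0,0]],[45,[1.07,-3.58,0],[0,0,0]],[45,[1.07,-3.58,0],[0,0,0]],[45,[1.07,-3.58,0],[0,0,0]],[45,[1.07,-3.58,0],[0,0,0]],[45,[1.07,-3.58,0],[0,0,0]],[45,[1.07,-3.58,0],[0,0,0]],[45,[1.07,-3.58,0],[0,0,0]],[45,[1.07,-3.58,0],[0,0,0]],[45,[1.07,-3.58,0],[0,0,0]],[45,[1.07,-3.58,0],[0,0,0]],[45,[0,0,3],[0,0,0]],[45,[0,0,3],[0,0,0]],[45,[0,0,3],[0,0,0]],[45,[0,0,3],[0,0,0]],[45,[0,0,0],[0,0,0]],[45,[0,0,0],[0,0,0]],[45,[0,0,0],[0,0,0]]]}}

```text
time: 14.0
tcp_pos: [0.4444, 0.3746, 0.3181]
eef_rot: [-3.141, -0.002, 0.693]
contact_force: [-0.1, 0.4, -0.2]
grip_width: 0.522
finger_force: 46.6
```

```bash
python3 - <<'E'
from h import *
snap("w4"); need([.4437,.3747,.059],.695);print(ctrl.observe()["joint_pos"].round(2),ctrl.observe()["finger_force"])
E
```

```text
tcp [0.4446 0.3748 0.3187] rpy [-3.141 -0.004  0.692] t 14.05 grip 0.522 F [ 0.5  0.9 -0.3]
rotvec [-0.    -0.004 -0.003] then shift cm (new axes) [-0.07 -0.04 10.47] | in present axes [-0.11 -0.04 10.47]
[-0.31  0.4  -0.58  1.79  0.26  1.02 -1.87] 46.58880829811096
```

View pics/w4.png

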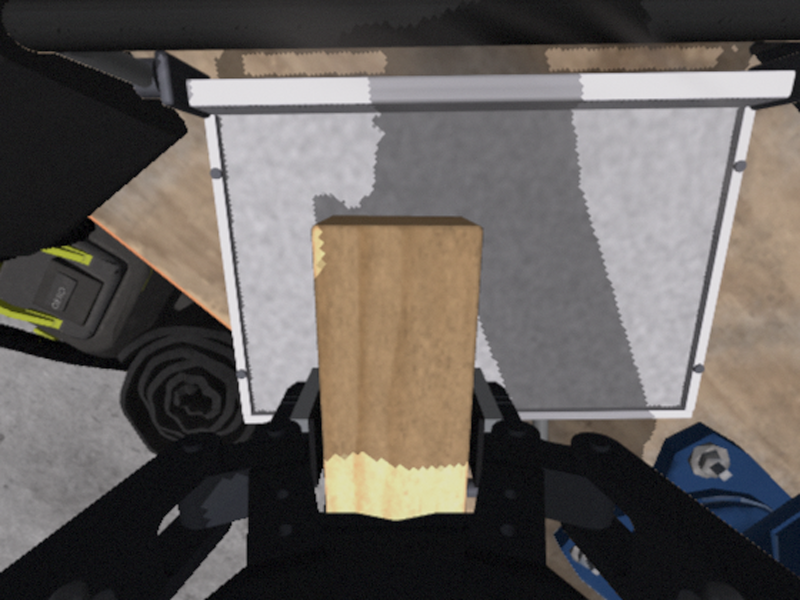

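The deck is square to the tool. Its fence-foot corners are at (219,110) and (746,107), and its front inner corners at (252,410) and (688,410). The keeper bar is up at the top.

```bash
python3 - <<'E'
from h import *
p=np.load("w4.npy",allow_pickle=True)[0]
P={(0,.14):(219,110),(0,-.14):(746,107),(-.18,.14):(252,410),(-.18,-.14):(688,410)}
w=np.array([ray("wrist",np.array(u)*.7,.034,p)[:2] for u in P.values()]);l=np.array(list(P))
from scipy.optimize import least_squares
f=lambda v:(l@np.array([[np.cos(v[2]),np.sin(v[2])],[-np.sin(v[2]),np.cos(v[2])]])+v[:2]-w).ravel()
r=least_squares(f,[.55,.41,.69]);print(r.x,(r.fun*1e3).round(1))
v=r.x;t=v[:2]+[-.11*np.cos(v[2])-.045*np.sin(v[2]),-.11*np.sin(v[2])+.045*np.cos(v[2])]
need([*t,.06],v[2])
# stick ends in hand, top plane z= tcp-.155+... 
o=ctrl.observe()["tcp_pos"][2]-.155-.023+.034
for u in[(315,228),(480,228)]:print(ray("wrist",np.array(u)*.7,o,p))
E
```

```text
[0.55995866 0.40681824 0.69765056] [ 1.  -3.4 -2.3  0.5  2.8 -2.4 -1.4  5.3]
tcp [0.4446 0.3748 0.3187] rpy [-3.141 -0.004  0.692] t 14.05 grip 0.522 F [ 0.5  0.9 -0.3]
rotvec [-0.    -0.004 -0.005] then shift cm (new axes) [-0.1   0.46 10.37] | in present axes [-0.14  0.46 10.37]
[0.47921533 0.42921521 0.17473061]
[0.50660683 0.39617356 0.17473061]
```

Emit:
{"api": "carry_out", "payload": {"deltas": [[45,[0,0.4,2],[0,0,0]],[45,[0,0,3],[0,0,0]],[45,[0,0,2.5],[0,0,0]],[45,[0,0,1.5],[0,0,0]],[45,[0,0,0.7],[0,0,0]],[45,[0,0,0.4],[0,0,0]],[45,[0,0,0.3],[0,0,0]],[45,[0,0,0],[0,0,0]],[45,[0,0,0],[0,0,0]]]}}

```text
time: 14.8
tcp_pos: [0.447, 0.3715, 0.2138]
eef_rot: [3.141, -0.002, 0.692]
contact_force: [0.0, 1.0, -0.9]
grip_width: 0.524
finger_force: 46.7
```

Emit:
{"api": "carry_out", "payload": {"deltas": [[45,[0,0,0.15],[0,0,0]],[45,[0,0,0],[0,0,0]],[58,[0,0,0],[0,0,0]],[66,[0,0,0],[0,0,0]],[74,[0,0,0],[0,0,0]],[80,[0,0,0],[0,0,0]],[80,[0,0,-1],[0,0,0]],[80,[0,0,-3],[0,0,0]],[80,[0,0,-3.5],[0,0,0]],[80,[0,0,-3.5],[0,0,0]],[80,[0,0,-3.5],[0,0,0]],[80,[0,0,-3.5],[0,0,0]],[80,[0,0,0],[0,0,0]],[80,[0,0,0],[0,0,0]]]}}

```text
time: 15.97
tcp_pos: [0.4466, 0.3717, 0.3942]
eef_rot: [3.141, -0.006, 0.692]
contact_force: [-0.1, -0.6, -0.5]
grip_width: 0.802
finger_force: 0.0
```

```bash
python3 - <<'E'
from h import *
snap("w5"); need([.439,-.12,.18],1.31);print(ctrl.observe()["joint_pos"].round(2))
E
```

```text
tcp [0.4463 0.3709 0.392 ] rpy [ 3.141e+00 -2.000e-03  6.920e-01] t 16.02 grip 0.801 F [ 0.2 -0.6 -0.5]
rotvec [ 0.001 -0.001 -0.618] then shift cm (new axes) [-47.62  11.95   5.7 ] | in present axes [-31.9   37.33   5.67]
[-0.28  0.33 -0.61  1.71  0.2   1.16 -1.82]
```

View pics/w5.png

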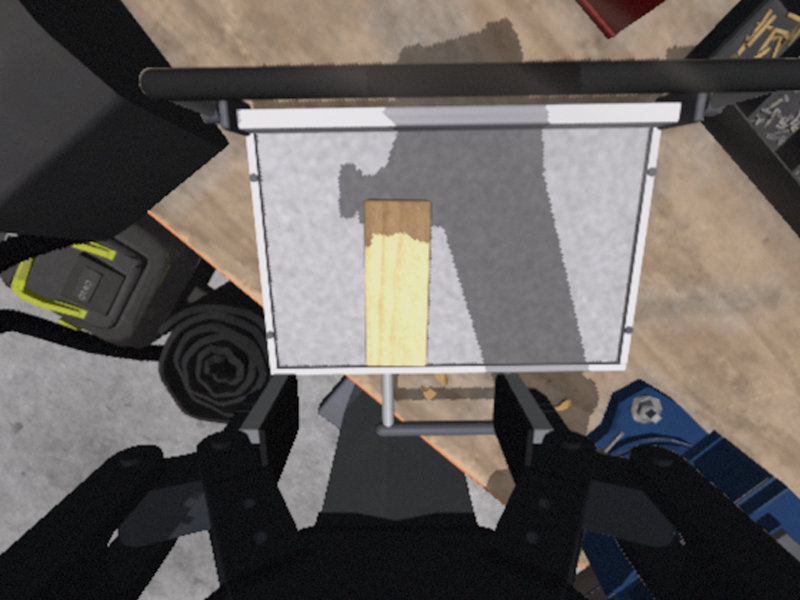

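The long stick lies square on the deck, top face (366,201)–(430,201) down to (366,366)–(426,366). I compute its position, then go for the square stick.

```bash
python3 - <<'E'
from h import *
p=np.load("w5.npy",allow_pickle=True)[0]
c,s=np.cos(.697),np.sin(.697)
for u,z in[((366,201),.068),((430,201),.068),((366,366),.068),((426,366),.068),((256,128),.034),((657,127),.034),((280,365),.034),((621,364),.034),((390,430),.042)]:
    d=ray("wrist",np.array(u)*.7,z,p)[:2]-[.559,.408];print((c*d[0]+s*d[1]).round(3),(-s*d[0]+c*d[1]).round(3))
E
```

```text
-0.048 0.062
-0.048 0.019
-0.167 0.065
-0.168 0.02
0.002 0.141
0.001 -0.144
-0.181 0.139
-0.182 -0.144
-0.238 0.048
```

Emit:
{"api": "carry_out", "payload": {"deltas": [[100,[0,0,-3],[0,0,0]],[100,[-2.66,3.11,0],[0,0,0]],[100,[-2.66,3.11,0],[0,0,0]],[100,[-2.66,3.11,0],[0,0,0]],[100,[-2.66,3.11,0],[0,0,0]],[100,[-2.66,3.11,0],[0,0,0]],[100,[-2.66,3.11,0],[0,0,0]],[100,[-2.66,3.11,0],[0,0,0]],[100,[-2.66,3.11,0],[0,0,0]],[100,[-2.66,3.11,0],[0,0,0]],[100,[-2.66,3.11,0],[0,0,0]],[100,[-2.66,3.11,0],[0,0,0]],[100,[-2.66,3.11,0],[0,0,0]],[100,[0,0,2],[0,0,-0.11]],[100,[0,0,2],[0,0,-0.11]],[100,[0,0,2],[0,0,-0.11]],[100,[0,0,3],[0,0,-0.11]],[100,[0,0,3],[0,0,-0.09]],[100,[0,0,0.5],[0,0,-0.09]],[100,[0,0,0],[0,0,0]]]}}

```text
time: 17.68
tcp_pos: [0.4366, -0.1198, 0.2923]
eef_rot: [-3.133, -0.0, 1.313]
contact_force: [0.4, -0.9, -0.0]
grip_width: 1.0
finger_force: 0.0
```

```bash
python3 - <<'E'
from h import *
snap("w6"); need([.439,-.12,.022],1.31)
E
```

```text
tcp [ 0.4377 -0.1199  0.294 ] rpy [-3.136 -0.     1.31 ] t 17.73 grip 0.996 F [ 0.4  0.4 -0.5]
rotvec [-0.005 -0.     0.   ] then shift cm (new axes) [ 0.03  0.13 11.7 ] | in present axes [ 0.03  0.19 11.7 ]
```

View pics/w6.png

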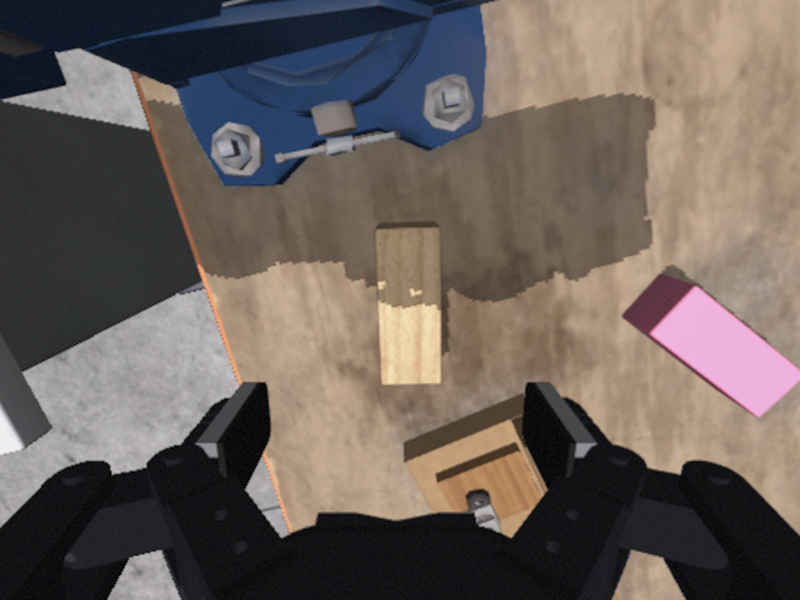

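```bash
python3 - <<'E'
from h import *
p=np.load("w6.npy",allow_pickle=True)[0]
a=np.array([ray("wrist",np.array(u)*.7,.035,p)[:2] for u in[(376,228),(440,228),(441,383),(381,383)]])
m=a.mean(0);print(m,[np.linalg.norm(a[i]-a[i-1]).round(4) for i in range(4)],np.arctan2(*(a[1]-a[2])[::-1]),np.arctan2(*(a[0]-a[3])[::-1]))
need([*m,.022],1.30)
c,s=np.cos(1.31),np.sin(1.31)
for u in[(150,75),(300,40),(430,15)]:
  for z in(.08,.12,.16,.2):
    d=ray("wrist",np.array(u)*.7,z,p)[:2]-m;print(u,z,"tool x,y from stick",(c*d[0]+s*d[1]).round(3),(s*d[0]-c*d[1]).round(3))
print(ctrl.observe()["joint_pos"].round(2))
im=ctrl.capture("side");crop(im,170,110,420,330,3,"pics/d2.png")
E
```

```text
[ 0.44407986 -0.11775195] [np.float64(0.089), np.float64(0.0333), np.float64(0.0889), np.float64(0.0348)] 1.349010544458384 1.332511139120104
tcp [ 0.4377 -0.1199  0.294 ] rpy [-3.136 -0.     1.31 ] t 17.73 grip 0.996 F [ 0.4  0.4 -0.5]
rotvec [-0.005 -0.     0.01 ] then shift cm (new axes) [ 0.38  0.56 11.7 ] | in present axes [ 0.38  0.62 11.69]
(150, 75) 0.08 tool x,y from stick 0.107 -0.101
(150, 75) 0.12 tool x,y from stick 0.098 -0.08
(150, 75) 0.16 tool x,y from stick 0.09 -0.059
(150, 75) 0.2 tool x,y from stick 0.082 -0.039
(300, 40) 0.08 tool x,y from stick 0.118 -0.043
(300, 40) 0.12 tool x,y from stick 0.107 -0.035
(300, 40) 0.16 tool x,y from stick 0.097 -0.027
(300, 40) 0.2 tool x,y from stick 0.086 -0.019
(430, 15) 0.08 tool x,y from stick 0.126 0.005
(430, 15) 0.12 tool x,y from stick 0.114 0.002
(430, 15) 0.16 tool x,y from stick 0.101 0.0
(430, 15) 0.2 tool x,y from stick 0.088 -0.002
[ 0.4   0.18 -0.26  2.1   0.06  0.87 -0.15]
```

View pics/d2.png

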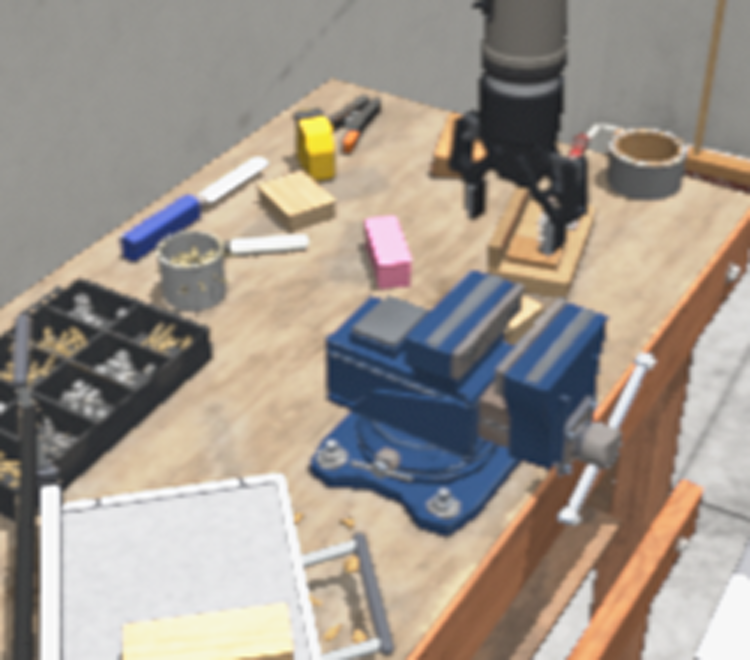

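Emit:
{"api": "carry_out", "payload": {"deltas": [[100,[0.35,0.6,1.5],[0,0,-0.025]],[100,[0,0,3],[0,0,0]],[100,[0,0,3],[0,0,0]],[100,[0,0,2.5],[0,0,0]],[100,[0,0,1],[0,0,0]],[100,[0,0,0.5],[0,0,0]],[100,[0,0,0],[0,0,0]],[100,[0,0,0],[0,0,0]],[35,[0,0,0],[0,0,0]],[35,[0,0,0],[0,0,0]],[35,[0,0,0],[0,0,0]],[35,[0,0,0],[0,0,0]],[35,[0,0,0],[0,0,0]],[35,[0,0,0],[0,0,0]],[35,[0,0,0],[0,0,0]],[35,[0,0,0],[0,0,0]]], "squeeze": 40}}

```text
time: 19.12
tcp_pos: [0.4459, -0.1184, 0.1817]
eef_rot: [3.141, 0.0, 1.337]
contact_force: [-1.7, -0.2, 6.1]
grip_width: 0.408
finger_force: 41.7
```

Emit:
{"api": "carry_out", "payload": {"deltas": [[35,[0,0,-1.5],[0,0,0]],[35,[0,0,-3.5],[0,0,0]],[35,[0,0,-3.5],[0,0,0]],[35,[0,0,-3.5],[0,0,0]],[35,[0,0,-3.5],[0,0,0]],[35,[0,0,-3.5],[0,0,0]],[35,[0,0,-3.5],[0,0,0]],[35,[0,0,-3.5],[0,0,0]],[35,[0,0,0],[0,0,0.107]],[35,[0,0,0],[0,0,0.107]],[35,[0,0,0],[0,0,0.107]],[35,[0,0,0],[0,0,0.107]],[35,[0,0,0],[0,0,0.106]],[35,[0,0,0],[0,0,0.106]],[35,[0,0,0],[0,0,0]],[35,[0,0,0],[0,0,0]]]}}

```text
time: 20.45
tcp_pos: [0.4453, -0.1182, 0.4407]
eef_rot: [-3.141, 0.0, 0.7]
contact_force: [-0.0, 0.0, 0.3]
grip_width: 0.401
finger_force: 40.9
```

```bash
python3 - <<'E'
from h import *
need([.5035,.3029,.15],.697);print(ctrl.observe()["finger_force"])
E
```

```text
tcp [ 0.4453 -0.1182  0.4407] rpy [-3.141  0.     0.7  ] t 20.45 grip 0.401 F [-0.   0.   0.3]
rotvec [-0.     0.     0.003] then shift cm (new axes) [ 31.49 -28.55  13.57] | in present axes [ 31.57 -28.46  13.57]
40.86975038051605
```

Emit:
{"api": "carry_out", "payload": {"deltas": [[35,[2.63,-2.37,0],[0,0,0]],[35,[2.63,-2.37,0],[0,0,0]],[35,[2.63,-2.37,0],[0,0,0]],[35,[2.63,-2.37,0],[0,0,0]],[35,[2.63,-2.37,0],[0,0,0]],[35,[2.63,-2.37,0],[0,0,0]],[35,[2.63,-2.37,0],[0,0,0]],[35,[2.63,-2.37,0],[0,0,0]],[35,[2.63,-2.37,0],[0,0,0]],[35,[2.63,-2.37,0],[0,0,0]],[35,[2.63,-2.37,0],[0,0,0]],[35,[2.63,-2.37,0],[0,0,0]],[35,[0,0,3],[0,0,0]],[35,[0,0,3],[0,0,0]],[35,[0,0,3],[0,0,0]],[35,[0,0,3],[0,0,0]],[35,[0,0,0],[0,0,0]],[35,[0,0,0],[0,0,0]],[35,[0,0,0],[0,0,0]]]}}

```text
time: 22.03
tcp_pos: [0.5056, 0.3029, 0.3226]
eef_rot: [3.141, -0.002, 0.698]
contact_force: [0.8, -0.3, -0.1]
grip_width: 0.404
finger_force: 40.8
```

```bash
python3 - <<'E'
from h import *
snap("w7");need([.5035,.3029,.0617],.697);print(ctrl.observe()["finger_force"])
E
```

```text
tcp [0.5057 0.3031 0.3233] rpy [ 3.141 -0.004  0.697] t 22.08 grip 0.405 F [-0.4  0.2  0.5]
rotvec [ 0.    -0.004  0.   ] then shift cm (new axes) [-0.19 -0.13 10.66] | in present axes [-0.23 -0.13 10.66]
40.84117770195007
```

View pics/w7.png

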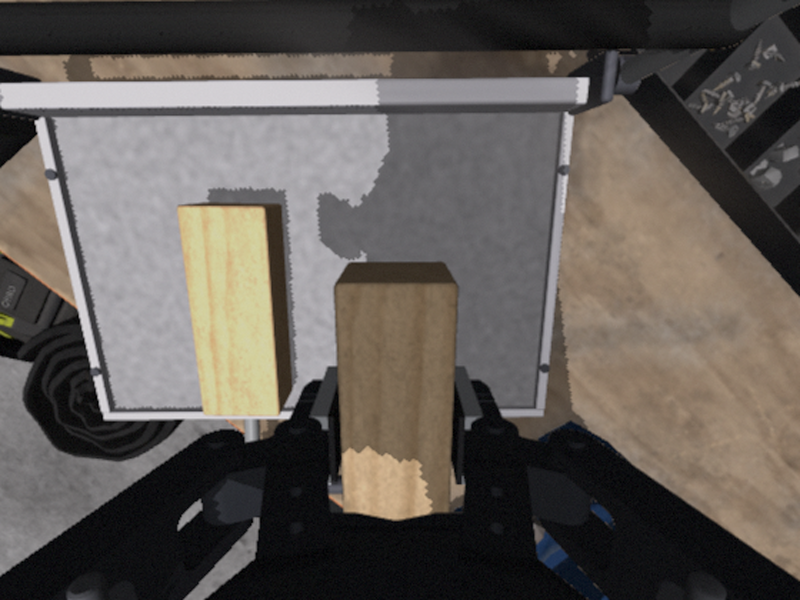

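The long stick is still in place at left, (180,205)–(280,415). The square one hangs square over the right-hand half, clear of it. I lower and release.

Emit:
{"api": "carry_out", "payload": {"deltas": [[35,[-0.2,-0.1,2.5],[0,0,0]],[35,[0,0,3],[0,0,0]],[35,[0,0,2.5],[0,0,0]],[35,[0,0,1.4],[0,0,0]],[35,[0,0,0.6],[0,0,0]],[35,[0,0,0.4],[0,0,0]],[35,[0,0,0.25],[0,0,0]],[35,[0,0,0],[0,0,0]],[35,[0,0,0],[0,0,0]],[46,[0,0,0],[0,0,0]],[54,[0,0,0],[0,0,0]],[62,[0,0,0],[0,0,0]],[65,[0,0,0],[0,0,0]],[65,[0,0,-1],[0,0,0]],[65,[0,0,-3],[0,0,0]],[65,[0,0,-3.5],[0,0,0]],[65,[0,0,-3.5],[0,0,0]],[65,[0,0,-3.5],[0,0,0]],[65,[0,0,-3.5],[0,0,0]],[65,[0,0,-2],[0,0,0]]]}}

```text
time: 23.75
tcp_pos: [0.5029, 0.3027, 0.4198]
eef_rot: [3.14, -0.006, 0.697]
contact_force: [0.2, 0.3, 0.1]
grip_width: 0.651
finger_force: 0.0
```

Emit:
{"api": "carry_out", "payload": {"deltas": [[65,[0,0,0],[0,0,0]],[65,[0,0,0],[0,0,0]],[65,[0,0,0],[0,0,0]]]}}

```text
time: 24.0
tcp_pos: [0.5024, 0.3016, 0.4139]
eef_rot: [3.141, 0.001, 0.697]
contact_force: [-0.8, -1.2, -0.1]
grip_width: 0.652
finger_force: 0.0
```

```bash
python3 - <<'E'
from h import *
snap("w8");need([.379,.257,.15],.697+np.pi/2);print(ctrl.observe()["joint_pos"].round(2))
E
```

```text
tcp [0.5024 0.3015 0.4132] rpy [-3.141e+00  3.000e-03  6.970e-01] t 24.05 grip 0.65 F [ 0.2 -0.2 -0.7]
rotvec [-0.002  0.002 -1.571] then shift cm (new axes) [  4.51 -12.31  10.82] | in present axes [-12.28  -4.51  10.85]
[-0.14  0.32 -0.59  1.67  0.19  1.21 -1.65]
```

View pics/w8.png

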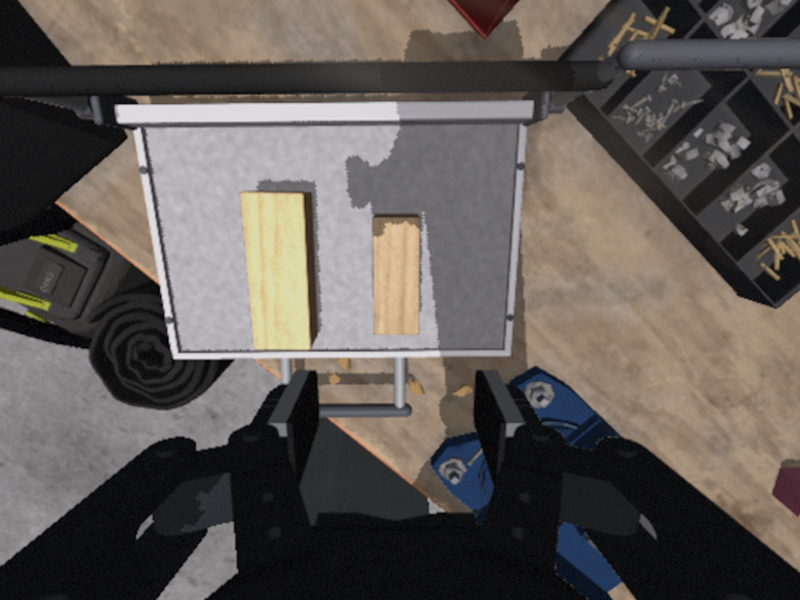

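```bash
python3 - <<'E'
from h import *
p=np.load("w8.npy",allow_pickle=True)[0]
c,s=np.cos(.697),np.sin(.697)
def tr(X):d=X[:2]-[.559,.408];return (c*d[0]+s*d[1]).round(3),(-s*d[0]+c*d[1]).round(3)
for n,u,z in[("a1",(242,192),.068),("a2",(304,192),.068),("a3",(253,350),.068),("a4",(311,350),.068),("b1",(373,217),.069),("b2",(420,217),.069),("b3",(374,334),.069),("b4",(419,334),.069),("handle",(409,410),.042),("handlemid",(350,410),.042),("corner",(178,352),.034),("corner",(507,352),.034)]:
    X=ray("wrist",np.array(u)*.7,z,p);print(n,tr(X),X.round(3))
for u,z in[((450,530),.01),((550,465),.06),((510,380),.13),((575,515),.07)]:
    X=ray("side",np.array(u)/3+[170,110],z);print("vise",X.round(3),tr(X))
g=np.array([.559,.408])+[-.235*c-.018*s,-.235*s+.018*c];print(g);need([*g,.15],.697+np.pi/2)
E
```

```text
a1 (np.float64(-0.047), np.float64(0.062)) [0.483 0.425 0.068]
a2 (np.float64(-0.047), np.float64(0.018)) [0.511 0.392 0.068]
a3 (np.float64(-0.167), np.float64(0.066)) [0.389 0.351 0.068]
a4 (np.float64(-0.167), np.float64(0.02)) [0.418 0.316 0.068]
b1 (np.float64(-0.064), np.float64(-0.031)) [0.529 0.343 0.069]
b2 (np.float64(-0.064), np.float64(-0.064)) [0.551 0.317 0.069]
b3 (np.float64(-0.154), np.float64(-0.03)) [0.46  0.286 0.069]
b4 (np.float64(-0.154), np.float64(-0.065)) [0.483 0.26  0.069]
handle (np.float64(-0.236), np.float64(-0.059)) [0.416 0.212 0.042]
handlemid (np.float64(-0.235), np.float64(-0.006)) [0.382 0.252 0.042]
corner (np.float64(-0.183), np.float64(0.143)) [0.327 0.4   0.034]
corner (np.float64(-0.183), np.float64(-0.144)) [0.511 0.18  0.034]
vise [0.366 0.143 0.01 ] (np.float64(-0.319), np.float64(-0.079))
vise [0.306 0.08  0.06 ] (np.float64(-0.405), np.float64(-0.089))
vise [0.349 0.074 0.13 ] (np.float64(-0.375), np.float64(-0.121))
vise [0.263 0.133 0.07 ] (np.float64(-0.404), np.float64(-0.02))
[0.36725416 0.27095062]
tcp [0.5024 0.3015 0.4132] rpy [-3.141e+00  3.000e-03  6.970e-01] t 24.05 grip 0.65 F [ 0.2 -0.2 -0.7]
rotvec [-0.002  0.002 -1.571] then shift cm (new axes) [  6.33 -12.32  10.82] | in present axes [-12.29  -6.33  10.85]
```

Emit:
{"api": "carry_out", "payload": {"deltas": [[45,[0,0,0],[0,0,-0.1122]],[45,[0,0,0],[0,0,-0.1122]],[45,[0,0,0],[0,0,-0.1122]],[45,[0,0,0],[0,0,-0.1122]],[45,[0,0,0],[0,0,-0.1122]],[45,[0,0,0],[0,0,-0.1122]],[45,[0,0,0],[0,0,-0.1122]],[45,[0,0,0],[0,0,-0.1122]],[45,[0,0,0],[0,0,-0.1122]],[45,[0,0,0],[0,0,-0.1122]],[45,[0,0,0],[0,0,-0.1122]],[45,[0,0,0],[0,0,-0.1122]],[45,[0,0,0],[0,0,-0.1122]],[45,[0,0,0],[0,0,-0.1122]],[45,[1.6,-3.1,0],[0,0,0]],[45,[1.6,-3.1,0],[0,0,0]],[45,[1.6,-3.1,0],[0,0,0]],[45,[1.5,-3.0,0],[0,0,0]],[45,[0,0,0],[0,0,0]],[45,[0,0,0],[0,0,0]]]}}

```text
time: 25.72
tcp_pos: [0.3664, 0.2707, 0.4135]
eef_rot: [-3.139, 0.002, 2.269]
contact_force: [1.0, 0.2, 0.2]
grip_width: 0.454
finger_force: 0.0
```

```bash
python3 - <<'E'
from h import *
need([.3675,.271,.042],.697+np.pi/2);o=ctrl.observe();print(o["joint_pos"].round(2))
E
```

```text
tcp [0.3664 0.2707 0.4135] rpy [-3.139e+00  2.000e-03  2.269e+00] t 25.72 grip 0.454 F [1.  0.2 0.2]
rotvec [-0.002  0.002  0.001] then shift cm (new axes) [-0.05  0.11 21.65] | in present axes [ 0.    0.16 21.65]
[ 0.2   0.09 -0.98  1.95  0.09  1.15 -0.11]
```

Emit:
{"api": "carry_out", "payload": {"deltas": [[45,[0,0.1,3.5],[0,0,0]],[45,[0,0,3.5],[0,0,0]],[45,[0,0,3.5],[0,0,0]],[45,[0,0,3.5],[0,0,0]],[45,[0,0,3.5],[0,0,0]],[45,[0,0,2.5],[0,0,0]],[45,[0,0,1.3],[0,0,0]],[45,[0,0,0.4],[0,0,0]],[45,[0,0,0],[0,0,0]],[45,[0,0,0],[0,0,0]],[0,[0,0,0],[0,0,0]],[0,[0,0,0],[0,0,0]],[0,[0,0,0],[0,0,0]],[0,[0,0,0],[0,0,0]],[0,[0,0,0],[0,0,0]],[0,[0,0,0],[0,0,0]],[0,[0,0,0],[0,0,0]],[0,[0,0,0],[0,0,0]]], "squeeze": 50}}

```text
time: 27.22
tcp_pos: [0.3675, 0.2708, 0.198]
eef_rot: [-3.137, 0.002, 2.268]
contact_force: [-4.7, -2.7, 7.1]
grip_width: 0.121
finger_force: 48.7
```

```bash
python3 - <<'E'
from h import *
o=ctrl.observe();print(o["joint_pos"].round(2))
a=.0736+np.linspace(0,.36,13);x=.01-.245*np.cos(a);z=.245*np.sin(a)
print((np.diff(x)*100).round(2).tolist(),(np.diff(z)*100).round(2).tolist())
im=ctrl.capture("side");cv2.imwrite("side1_raw.png",im)
E
```

```text
[-0.04  0.45 -0.82  2.16  0.49  0.74 -0.49]
[0.07, 0.09, 0.11, 0.13, 0.15, 0.17, 0.2, 0.22, 0.24, 0.26, 0.28, 0.3] [0.73, 0.73, 0.73, 0.72, 0.72, 0.71, 0.71, 0.7, 0.7, 0.69, 0.68, 0.67]
```

Emit:
{"api": "carry_out", "payload": {"deltas": [[0,[0,0.07,-0.73],[0,0,0]],[0,[0,0.09,-0.73],[0,0,0]],[0,[0,0.11,-0.73],[0,0,0]],[0,[0,0.13,-0.72],[0,0,0]],[0,[0,0.15,-0.72],[0,0,0]],[0,[0,0.17,-0.71],[0,0,0]],[0,[0,0.2,-0.71],[0,0,0]],[0,[0,0.22,-0.7],[0,0,0]],[0,[0,0.24,-0.7],[0,0,0]],[0,[0,0.26,-0.69],[0,0,0]],[0,[0,0.28,-0.68],[0,0,0]],[0,[0,0.3,-0.67],[0,0,0]],[0,[0,0,0],[0,0,0]],[0,[0,0,0],[0,0,0]],[0,[0,0,0],[0,0,0]],[0,[0,0,0],[0,0,0]],[0,[0,0,0],[0,0,0]],[0,[0,0,0],[0,0,0]]]}}

```text
time: 28.77
tcp_pos: [0.3837, 0.2845, 0.2819]
eef_rot: [-3.133, 0.002, 2.268]
contact_force: [-7.8, -5.9, -1.3]
grip_width: 0.113
finger_force: 49.1
```

```bash
python3 - <<'E'
from h import *
im=ctrl.capture("side");cv2.imwrite("side2_raw.png",im)
# stick colour mask in side pics, rough: yellowish on deck
for n in("side0","side1","side2"):
    a=cv2.imread(n+"_raw.png");h=cv2.cvtColor(a,cv2.COLOR_BGR2HSV)
    m=cv2.inRange(h,(12,60,110),(35,255,255));m[:, :190]=0;m[:,285:]=0;m[:270]=0;m[385:]=0
    k,l,st,c=cv2.connectedComponentsWithStats(m);print(n,[(s.tolist(),cc.round(1).tolist()) for s,cc in zip(st[1:],c[1:]) if s[4]>60])
E
```

```text
side0 [([267, 270, 12, 17, 87], [271.0, 277.4]), ([271, 278, 14, 16, 97], [278.1, 286.3]), ([279, 332, 6, 29, 92], [282.5, 342.8]), ([207, 373, 67, 12, 382], [248.3, 380.5])]
side1 [([267, 270, 11, 15, 81], [270.7, 277.1]), ([218, 285, 39, 24, 555], [239.2, 297.7]), ([251, 311, 16, 10, 117], [258.5, 315.4]), ([211, 322, 57, 21, 525], [239.1, 334.5]), ([279, 332, 6, 29, 83], [282.7, 343.7]), ([208, 373, 66, 12, 379], [248.6, 380.5])]
side2 [([190, 281, 34, 31, 546], [205.8, 296.1]), ([190, 302, 50, 44, 596], [215.9, 328.8]), ([277, 327, 8, 35, 121], [281.6, 340.6]), ([196, 368, 82, 17, 705], [243.8, 378.6])]
```

Emit:
{"api": "carry_out", "payload": {"deltas": [[0,[0,0,0],[0,0,0]],[0,[0,0,0],[0,0,0]],[0,[0,0,0],[0,0,0]],[0,[0,-0.3,0.67],[0,0,0]],[0,[0,-0.28,0.68],[0,0,0]],[0,[0,-0.26,0.69],[0,0,0]],[0,[0,-0.24,0.7],[0,0,0]],[0,[0,-0.22,0.7],[0,0,0]],[0,[0,-0.2,0.71],[0,0,0]],[0,[0,-0.17,0.71],[0,0,0]],[0,[0,-0.15,0.72],[0,0,0]],[0,[0,-0.13,0.72],[0,0,0]],[0,[0,-0.11,0.73],[0,0,0]],[0,[0,-0.09,0.5],[0,0,0]],[0,[0,-0.07,0.4],[0,0,0]],[0,[0,0,0.3],[0,0,0]],[0,[0,0,0.2],[0,0,0]],[0,[0,0,0],[0,0,0]],[0,[0,0,0],[0,0,0]],[0,[0,0,0],[0,0,0]]]}}

```text
time: 30.48
tcp_pos: [0.3677, 0.2708, 0.1984]
eef_rot: [-3.137, 0.002, 2.267]
contact_force: [-6.5, -4.2, -0.0]
grip_width: 0.115
finger_force: 51.5
```

Emit:
{"api": "carry_out", "payload": {"deltas": [[35,[0,0,0],[0,0,0]],[40,[0,0,0],[0,0,0]],[40,[0,0,0],[0,0,0]],[40,[0,0,0],[0,0,0]],[40,[0,0,-1],[0,0,0]],[40,[0,0,-3],[0,0,0]],[40,[0,0,-3.5],[0,0,0]],[40,[0,0,-3.5],[0,0,0]],[40,[0,0,-3.5],[0,0,0]],[40,[0,0,-3.5],[0,0,0]],[40,[0,0,-3.5],[0,0,0]],[40,[0,0,-3.5],[0,0,0]],[40,[0,0,-3.5],[0,0,0]]]}}

```text
time: 31.57
tcp_pos: [0.3679, 0.2724, 0.4858]
eef_rot: [3.14, 0.001, 2.269]
contact_force: [1.0, -0.7, 0.4]
grip_width: 0.396
finger_force: 0.0
```

Emit:
{"api": "carry_out", "payload": {"deltas": [[40,[-2.3,3.1,0],[0,0,0]],[40,[-2.3,3.1,0],[0,0,0]],[40,[-2.3,3.1,0],[0,0,0]],[40,[-2.3,3.1,0],[0,0,0]],[40,[-2.3,3.1,0],[0,0,0]],[40,[-2.3,3.1,0],[0,0,0]],[40,[0,0,0],[0,0,0]],[40,[0,0,0],[0,0,0]],[40,[0,0,0],[0,0,0]],[40,[0,0,0],[0,0,0]],[40,[0,0,0],[0,0,0]]]}}

```text
time: 32.48
tcp_pos: [0.5984, 0.2861, 0.4844]
eef_rot: [3.141, 0.001, 2.27]
contact_force: [-0.5, 0.6, -0.0]
grip_width: 0.4
finger_force: 0.0
```

```bash
cat > top.py <<'E'
from h import *
import sys
snap(sys.argv[1]);p=np.load(sys.argv[1]+".npy",allow_pickle=True)[0];im=cv2.imread(sys.argv[1]+"_raw.png")
c,s=np.cos(.697),np.sin(.697)
# rectified tray-frame map of plane z=.068: 2 px/mm; col = -y, row = -x, x from +.04 to -.2, y +.15..-.15
def W(x,y,z):return [.559+c*x-s*y,.408+s*x+c*y,z]
def rect(z):
    src=np.float32([proj("wrist",W(x,y,z),p) for x,y in[(.04,.15),(.04,-.15),(-.2,-.15),(-.2,.15)]])
    return cv2.warpPerspective(im,cv2.getPerspectiveTransform(src,np.float32([(0,0),(600,0),(600,480),(0,480)])),(600,480))
t=rect(.0685);cv2.imwrite(f"pics/{sys.argv[1]}r.png",t)
h=cv2.cvtColor(t,cv2.COLOR_BGR2HSV);m=cv2.inRange(h,(8,50,60),(38,255,255))
m=cv2.morphologyEx(m,cv2.MORPH_OPEN,np.ones((9,9)))
for k in cv2.findContours(m,cv2.RETR_EXTERNAL,cv2.CHAIN_APPROX_NONE)[0]:
    if cv2.contourArea(k)>3000:
        (cx,cy),(a,b),g=cv2.minAreaRect(k);x,y,w_,h_=cv2.boundingRect(k)
        print("centre tray x,y mm",.04e3-cy/2,150-cx/2,"size",a/2,b/2,"ang",g,"x range",40-y/2,40-(y+h_)/2)
E
python3 top.py w9; python3 -c "
from h import *
need([.6931,.2717,.169],.697+np.pi/2)"
```

```text
centre tray x,y mm -188.25 2.75 size 69.49998474121094 22.499996185302734 ang -0.0 x range -177.0 -200.0
centre tray x,y mm -168.24998474121094 -103.74996948242188 size 62.49999237060547 91.49998474121094 ang 90.0 x range -137.0 -200.0
centre tray x,y mm -44.646331787109375 -46.92091369628906 size 89.13375091552734 34.57792282104492 ang 89.22578430175781 x range 0.0 -89.5
centre tray x,y mm -58.0 -144.25 size 117.0 10.5 ang 90.0 x range 0.5 -117.0
centre tray x,y mm 36.5 -87.0 size 7.0 125.0 ang 90.0 x range 40.0 32.5
tcp [0.5986 0.286  0.4843] rpy [3.141e+00 1.000e-03 2.269e+00] t 32.53 grip 0.399 F [0.9 0.  0.4]
rotvec [0.001 0.001 0.001] then shift cm (new axes) [-7.16  6.33 16.03] | in present axes [-7.15  6.3  16.04]
```

View pics/w9.png

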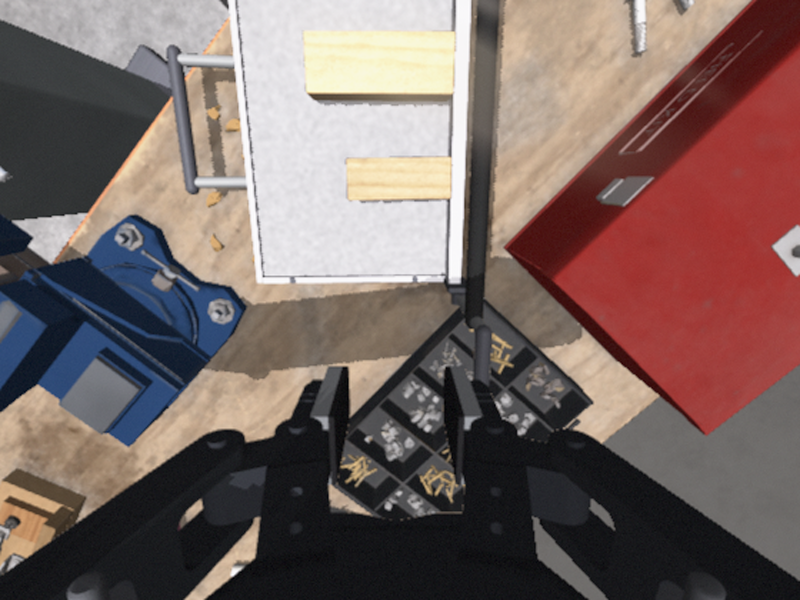

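Both sticks lie with their far ends flush at the fence (col ~453), and the deck is flat. The keeper is upright, with the grip stub at about (478,325)–(488,380).

```bash
python3 - <<'E'
from h import *
p=np.load("w9.npy",allow_pickle=True)[0]
c,s=np.cos(.697),np.sin(.697)
for u in[(481,326),(485,355),(487,380)]:
    X=ray("wrist",np.array(u)*.7,.169,p);d=X[:2]-[.559,.408];print(X.round(4),(c*d[0]+s*d[1]).round(4),(-s*d[0]+c*d[1]).round(4))
E
```

```text
[0.6622 0.3043 0.169 ] 0.0125 -0.1458
[0.6795 0.2901 0.169 ] 0.0167 -0.1677
[0.6941 0.2767 0.169 ] 0.0193 -0.1874
```

Emit:
{"api": "carry_out", "payload": {"deltas": [[50,[-2.4,2.1,0],[0,0,0]],[50,[-2.4,2.1,0],[0,0,0]],[50,[-2.35,2.1,0],[0,0,0]],[50,[0,0,0],[0,0,0]],[50,[0,0,3.5],[0,0,0]],[50,[0,0,3.5],[0,0,0]],[50,[0,0,3.5],[0,0,0]],[50,[0,0,3],[0,0,0]],[50,[0,0,1.8],[0,0,0]],[50,[0,0,0.8],[0,0,0]],[50,[0,0,0],[0,0,0]],[0,[0,0,0],[0,0,0]],[0,[0,0,0],[0,0,0]],[0,[0,0,0],[0,0,0]],[0,[0,0,0],[0,0,0]],[0,[0,0,0],[0,0,0]],[0,[0,0,0],[0,0,0]],[0,[0,0,0],[0,0,0]]], "squeeze": 40}}

```text
time: 34.03
tcp_pos: [0.6944, 0.2716, 0.3247]
eef_rot: [3.139, 0.001, 2.268]
contact_force: [-1.7, -1.8, 7.1]
grip_width: 0.122
finger_force: 39.2
```

```bash
python3 - <<'E'
import numpy as np
a=np.linspace(1.6,.05,17);print((9.5*np.diff(-np.cos(a))).round(2).tolist(),(-9.5*np.diff(np.sin(a))).round(2).tolist())
E
```

```text
[-0.92, -0.91, -0.9, -0.88, -0.84, -0.81, -0.76, -0.71, -0.64, -0.58, -0.51, -0.43, -0.35, -0.26, -0.18, -0.09] [0.02, 0.11, 0.19, 0.28, 0.36, 0.44, 0.52, 0.59, 0.66, 0.72, 0.77, 0.81, 0.85, 0.88, 0.9, 0.92]
```

Emit:
{"api": "carry_out", "payload": {"deltas": [[0,[0,-0.92,0.02],[0,0,0]],[0,[0,-0.91,0.11],[0,0,0]],[0,[0,-0.9,0.19],[0,0,0]],[0,[0,-0.88,0.28],[0,0,0]],[0,[0,-0.84,0.36],[0,0,0]],[0,[0,-0.81,0.44],[0,0,0]],[0,[0,-0.76,0.52],[0,0,0]],[0,[0,-0.71,0.59],[0,0,0]],[0,[0,-0.64,0.66],[0,0,0]],[0,[0,-0.58,0.72],[0,0,0]],[0,[0,-0.51,0.77],[0,0,0]],[0,[0,-0.43,0.81],[0,0,0]],[0,[0,-0.35,0.85],[0,0,0]],[0,[0,-0.26,0.88],[0,0,0]],[0,[0,-0.18,0.7],[0,0,0]],[0,[0,-0.09,0.5],[0,0,0]],[0,[0,0,0],[0,0,0]],[0,[0,0,0],[0,0,0]],[0,[0,0,0],[0,0,0]]]}}

```text
time: 35.62
tcp_pos: [0.6194, 0.2076, 0.2376]
eef_rot: [-3.14, 0.001, 2.267]
contact_force: [-0.1, -4.6, -0.6]
grip_width: 0.123
finger_force: 45.4
```

Emit:
{"api": "carry_out", "payload": {"deltas": [[0,[0,0,0.2],[0,0,0]],[0,[0,0,0.1],[0,0,0]],[0,[0,0,0],[0,0,0]],[0,[0,0,0],[0,0,0]]]}}

```text
time: 35.95
tcp_pos: [0.6193, 0.2076, 0.2352]
eef_rot: [-3.139, 0.001, 2.267]
contact_force: [-3.4, -4.9, 2.1]
grip_width: 0.123
finger_force: 45.9
```

Emit:
{"api": "carry_out", "payload": {"deltas": [[0,[0,0,0.2],[0,0,0]],[0,[0,0,0],[0,0,0]],[0,[0,0,0],[0,0,0]]]}}

```text
time: 36.2
tcp_pos: [0.6191, 0.2074, 0.233]
eef_rot: [-3.139, 0.001, 2.267]
contact_force: [-2.6, -5.3, 2.8]
grip_width: 0.12
finger_force: 46.0
```

Emit:
{"api": "carry_out", "payload": {"deltas": [[0,[0,0,0.15],[0,0,0]],[0,[0,0,0],[0,0,0]],[0,[0,0,0],[0,0,0]]]}}

```text
time: 36.45
tcp_pos: [0.6191, 0.2074, 0.2315]
eef_rot: [-3.138, 0.001, 2.267]
contact_force: [-2.6, -5.1, 1.3]
grip_width: 0.126
finger_force: 46.1
```

Emit:
{"api": "carry_out", "payload": {"deltas": [[0,[0,0,0.15],[0,0,0]],[0,[0,0,0],[0,0,0]],[0,[0,0,0],[0,0,0]]]}}

```text
time: 36.7
tcp_pos: [0.619, 0.2074, 0.23]
eef_rot: [-3.138, 0.001, 2.267]
contact_force: [-3.9, -4.5, 2.4]
grip_width: 0.126
finger_force: 46.2
```

Emit:
{"api": "carry_out", "payload": {"deltas": [[0,[0,0,0.15],[0,0,0]],[0,[0,0,0],[0,0,0]],[0,[0,0,0],[0,0,0]]]}}

```text
time: 36.95
tcp_pos: [0.6189, 0.2073, 0.2284]
eef_rot: [-3.138, 0.001, 2.267]
contact_force: [-3.0, -5.4, 1.9]
grip_width: 0.123
finger_force: 46.3
```

Emit:
{"api": "carry_out", "payload": {"deltas": [[0,[0,0,0.1],[0,0,0]],[0,[0,0,0],[0,0,0]],[0,[0,0,0],[0,0,0]]]}}

```text
time: 37.2
tcp_pos: [0.6189, 0.2073, 0.2273]
eef_rot: [-3.138, 0.001, 2.267]
contact_force: [-2.9, -6.2, 2.2]
grip_width: 0.12
finger_force: 46.3
```

```bash
python3 - <<'E'
from h import *
c,s=np.cos(.697),np.sin(.697)
def W(x,y,z):return [.559+c*x-s*y,.408+s*x+c*y,z+.034]
im=ctrl.capture("side");cv2.imwrite("side3_raw.png",im);a0=cv2.imread("side0_raw.png")
for y in(-.1,.0,.1):
    for k in(0,.08,.15,.3):print(y,k,proj("side",W(.01-.065*np.cos(k),y,.04+.065*np.sin(k)-.003*np.cos(k)),).round(1),end=" ")
    r=int(proj("side",W(-.055,y,.041))[1]);print("row",r)
    for n,i in(("0",a0),("now",im)):
        g=i[r,190:300].max(1).astype(int);d=np.where(g<75)[0]+190;print(n,d.tolist())
E
```

```text
-0.1 0 [211.3 277.6] -0.1 0.08 [210.9 276. ] -0.1 0.15 [210.5 274.7] -0.1 0.3 [209.1 271.9] row 276
0 [210, 211, 212]
now [210, 211, 212]
0.0 0 [212.8 309.1] 0.0 0.08 [212.4 307.5] 0.0 0.15 [211.9 306.2] 0.0 0.3 [210.4 303.3] row 307
0 [211, 212, 213, 214]
now [211, 212, 213, 214, 215]
0.1 0 [214.5 346.3] 0.1 0.08 [214.1 344.8] 0.1 0.15 [213.6 343.4] 0.1 0.3 [211.9 340.5] row 345
0 [213, 214, 215, 216, 217]
now [213, 214, 215, 216, 217]
```

Emit:
{"api": "carry_out", "payload": {"deltas": [[0,[0,0,0.15],[0,0,0]],[0,[0,0,0],[0,0,0]],[0,[0,0,0],[0,0,0]]]}}

```text
time: 37.5
tcp_pos: [0.6189, 0.2074, 0.2269]
eef_rot: [-3.138, 0.002, 2.267]
contact_force: [-5.1, -6.5, 7.8]
grip_width: 0.125
finger_force: 46.9
```

Emit:
{"api": "carry_out", "payload": {"deltas": [[0,[0,0,0.15],[0,0,0]],[0,[0,0,0],[0,0,0]],[0,[0,0,0],[0,0,0]]]}}

```text
time: 37.75
tcp_pos: [0.6189, 0.2075, 0.2267]
eef_rot: [-3.137, 0.003, 2.267]
contact_force: [-6.4, -8.0, 14.4]
grip_width: 0.125
finger_force: 47.5
```

Emit:
{"api": "carry_out", "payload": {"deltas": [[0,[0,0,0.15],[0,0,0]],[0,[0,0,0],[0,0,0]],[0,[0,0,0],[0,0,0]]]}}

```text
time: 38.0
tcp_pos: [0.6189, 0.2076, 0.2265]
eef_rot: [-3.137, 0.003, 2.267]
contact_force: [-8.7, -10.3, 21.7]
grip_width: 0.125
finger_force: 48.2
```

Emit:
{"api": "carry_out", "payload": {"deltas": [[0,[0,0,-0.2],[0,0,0]],[0,[0,0,-0.15],[0,0,0]],[0,[0,0,0],[0,0,0]],[25,[0,0,0],[0,0,0]],[40,[0,0,0],[0,0,0]],[45,[0,0,0],[0,0,0]],[45,[0,0,0],[0,0,0]],[45,[0,0,-1],[0,0,0]],[45,[0,0,-3],[0,0,0]],[45,[0,0,-3.5],[0,0,0]],[45,[0,0,-3.5],[0,0,0]],[45,[0,0,-3.5],[0,0,0]],[45,[0,0,-3.5],[0,0,0]],[45,[0,0,-3.5],[0,0,0]],[45,[0,0,-3.5],[0,0,0]],[45,[0,0,0],[0,0,0]],[45,[0,0,0],[0,0,0]],[45,[0,0,0],[0,0,0]],[45,[0,0,0],[0,0,0]]]}}

```text
time: 39.58
tcp_pos: [0.619, 0.2081, 0.4751]
eef_rot: [-3.139, -0.0, 2.268]
contact_force: [-0.3, 0.6, -1.2]
grip_width: 0.452
finger_force: 0.0
```

```bash
cat > chk.py <<'E'
from h import *
# compare stick wood in side picture: rectify at z=.068 to tray frame, x +.02..-.2, y .15..-.15, 2 px/mm
c,s=np.cos(.697),np.sin(.697);p=ctrl.camera_params("side");im=ctrl.capture("side");cv2.imwrite("side4_raw.png",im)
def W(x,y,z):return [.559+c*x-s*y,.408+s*x+c*y,z]
src=np.float32([proj("side",W(x,y,.0685),p) for x,y in[(.04,.15),(.04,-.15),(-.2,-.15),(-.2,.15)]])
t=cv2.warpPerspective(im,cv2.getPerspectiveTransform(src,np.float32([(0,0),(600,0),(600,480),(0,480)])),(600,480))
h=cv2.cvtColor(t,cv2.COLOR_BGR2HSV);m=cv2.inRange(h,(12,55,90),(38,255,255))
for y in(.06,.05,.045,.04,.03,-.037,-.045,-.053):
    r=np.where(m[:,int((.15-y)*2000)]>0)[0];print(y,"wood x mm:",(40-r.max()/2,40-r.min()/2) if len(r) else None,end=" | ")
    g=t[:,int((.15-y)*2000)].max(1);d=np.where(g<75)[0];print("dark",(40-d.max()/2,40-d.min()/2) if len(d) else None)
for x in(-.03,-.075,-.085,-.11):
    r=np.where(m[int((.04-x)*2000)]>0)[0];print(x,"wood y runs",[(150-q[0]/2,150-q[-1]/2) for q in np.split(r,np.where(np.diff(r)>8)[0]+1) if len(q)>8])
E
python3 chk.py; python3 top.py w10
```

```text
0.06 wood x mm: (np.float64(-199.5), np.float64(-47.5)) | dark (np.float64(-60.0), np.float64(-53.0))
0.05 wood x mm: (np.float64(-199.5), np.float64(-47.5)) | dark (np.float64(-60.0), np.float64(-53.0))
0.045 wood x mm: (np.float64(-65.5), np.float64(-47.0)) | dark (np.float64(-60.0), np.float64(-53.5))
0.04 wood x mm: (np.float64(-65.0), np.float64(-45.5)) | dark (np.float64(-60.0), np.float64(-52.5))
0.03 wood x mm: (np.float64(-196.0), np.float64(40.0)) | dark (np.float64(-59.5), np.float64(-53.5))
-0.037 wood x mm: (np.float64(-199.5), np.float64(40.0)) | dark (np.float64(-59.0), np.float64(-52.0))
-0.045 wood x mm: (np.float64(-199.5), np.float64(40.0)) | dark (np.float64(-59.0), np.float64(-52.5))
-0.053 wood x mm: (np.float64(-199.5), np.float64(40.0)) | dark (np.float64(-59.0), np.float64(-52.5))
-0.03 wood y runs [(np.float64(89.5), np.float64(63.0)), (np.float64(-1.5), np.float64(-37.0)), (np.float64(-45.5), np.float64(-56.5)), (np.float64(-139.0), np.float64(-144.5))]
-0.075 wood y runs [(np.float64(90.0), np.float64(65.5)), (np.float64(-1.5), np.float64(-60.5)), (np.float64(-118.0), np.float64(-149.5))]
-0.085 wood y runs [(np.float64(89.5), np.float64(65.5)), (np.float64(-2.0), np.float64(-59.5)), (np.float64(-118.0), np.float64(-149.5))]
-0.11 wood y runs [(np.float64(90.0), np.float64(65.5)), (np.float64(-117.5), np.float64(-149.5))]
centre tray x,y mm -167.0 -109.5 size 65.0 80.0 ang 90.0 x range -134.5 -200.0
centre tray x,y mm 26.0 -90.25 size 28.0 118.5 ang 90.0 x range 40.0 11.5
```

Emit:
{"api": "carry_out", "payload": {"deltas": [[45,[2.45,1.15,-0.3],[0,0,0]],[45,[2.45,1.15,-0.3],[0,0,0]],[45,[2.4,1.1,-0.3],[0,0,0]],[45,[0,0,0],[0,0,0]],[45,[0,0,0],[0,0,0]],[45,[0,0,0],[0,0,0]],[45,[0,0,0],[0,0,0]]]}}

```text
time: 40.27
tcp_pos: [0.5993, 0.2847, 0.4846]
eef_rot: [-3.14, 0.001, 2.266]
contact_force: [-0.1, -1.1, -0.4]
grip_width: 0.449
finger_force: 0.0
```

```bash
python3 top.py w11; python3 - <<'E'
import cv2,numpy as np
for n in("w9r","w11r"):
    t=cv2.imread(f"pics/{n}.png").astype(int);sat=t.max(2)-t.min(2)
    for y in(55,45,35,25,-37,-47,-57):
        col=sat[:,int((150-y)*2)-1:int((150-y)*2)+2].mean(1);w=np.where(col>45)[0];runs=[(40-q[0]/2,40-q[-1]/2) for q in np.split(w,np.where(np.diff(w)>4)[0]+1) if len(q)>8];print(n,y,runs)
    for x in(-20,-40,-80,-100,-110):
        row=sat[int((40-x)*2)-1:int((40-x)*2)+2].mean(0);w=np.where(row>45)[0];print(n,"x",x,[(150-q[0]/2,150-q[-1]/2) for q in np.split(w,np.where(np.diff(w)>4)[0]+1) if len(q)>8])
E
```

```text
centre tray x,y mm -188.0 2.75 size 23.0 69.5 ang 90.0 x range -176.5 -200.0
centre tray x,y mm -168.0 -103.75 size 63.0 91.5 ang 90.0 x range -136.5 -200.0
centre tray x,y mm -75.0 -47.25 size 28.0 34.5 ang 90.0 x range -61.0 -89.5
centre tray x,y mm -24.36810302734375 -46.55149841308594 size 48.62120056152344 34.61604309082031 ang 89.2838363647461 x range 0.0 -49.0
centre tray x,y mm 26.25 -86.5 size 27.5 126.0 ang 90.0 x range 40.0 12.0
centre tray x,y mm 25.75 51.5 size 28.5 64.0 ang 90.0 x range 40.0 11.0
w9r 55 [(np.float64(-68.5), np.float64(-92.0)), (np.float64(-99.0), np.float64(-119.5)), (np.float64(-178.0), np.float64(-195.0))]
w9r 45 [(np.float64(-49.5), np.float64(-57.5)), (np.float64(-79.5), np.float64(-120.0))]
w9r 35 [(np.float64(-1.5), np.float64(-14.0)), (np.float64(-106.0), np.float64(-115.0))]
w9r 25 [(np.float64(-1.5), np.float64(-7.5)), (np.float64(-181.0), np.float64(-192.0))]
w9r -37 [(np.float64(-1.0), np.float64(-88.5))]
w9r -47 [(np.float64(-0.5), np.float64(-89.0))]
w9r -57 [(np.float64(-0.5), np.float64(-89.0))]
w9r x -20 [(np.float64(-29.5), np.float64(-
[... 867 characters left out ...]
(-0.5), np.float64(-47.0)), (np.float64(-62.5), np.float64(-89.0))]
w11r -47 [(np.float64(40.0), np.float64(17.5)), (np.float64(-0.5), np.float64(-47.0)), (np.float64(-62.0), np.float64(-89.0))]
w11r -57 [(np.float64(40.0), np.float64(16.5)), (np.float64(0.0), np.float64(-47.0)), (np.float64(-61.5), np.float64(-89.0))]
w11r x -20 [(np.float64(-29.5), np.float64(-63.0))]
w11r x -40 [(np.float64(43.0), np.float64(37.0)), (np.float64(-30.0), np.float64(-63.5))]
w11r x -80 [(np.float64(55.5), np.float64(51.5)), (np.float64(-30.5), np.float64(-64.0))]
w11r x -100 [(np.float64(47.0), np.float64(42.5)), (np.float64(-140.5), np.float64(-149.5))]
w11r x -110 [(np.float64(-142.0), np.float64(-149.5))]
```

The numbers match the earlier view. The square stick spans 0 to -89 mm and the long one -1 to -120 mm, so neither has moved. The bar lies across both at x -47 to -62 mm, and pressing it down met firm resistance. The arm is clear, so I hand in.

```bash
python3 -c "
from cell import ctrl
print(ctrl.hand_in())"
```

```text
the job is handed in; nothing more can be done
None
```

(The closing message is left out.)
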